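Put the soldering tools back in their printed rests

ROBOT

A 7-joint arm with a two-finger parallel gripper is mounted at the origin on the work surface. World frame = base frame: x ahead of the robot, y to its left, z up, the work surface at z = 0. Lengths are in m, angles in rad, forces in N, time in s.
With the tool pointing down it reaches from about 0.425 to 0.875 m from the base axis. Payload 4.7 kg.
Tool frame: the origin (TCP) lies on the centre line of the jaws, within the pads' length; the fingertips stand ahead of it and the grasp point (between the pads) lies 8 mm behind it (ctrl.finger_overhang is the x of the fingertips in the tool frame, in m); x points along the fingers, z is the direction in which the jaws open and shut, and the axes are right-handed (so a half turn about x gives the same grasp; the last joint's range is limited). The gripper opens to 87 mm and grips with 3 to 60 N. Pads are 19 mm wide; open, the fingers measure 117 mm over their backs; the gripper's body (75 mm by 190 mm) begins 51 mm behind the grasp point.
Start: joints at [0.014, 0.321, -0.07, 1.45, 0.023, 1.371, -0.057], TCP at [0.65, -0, 0.234] pointing down, gripper open.
Joint ranges: [-2.86, 2.86], [-0.3, 2.09], [-1.38, 1.24], [0.06, 2.45], [-1.56, 4.7], [0.09, 2.05], [-2.69, 2.69]. Speed limits (rad/s): [2.57, 2.57, 3.14, 3.14, 3.14, 3.14, 3.14].

INTERFACE

Orientations are given as a rotation vector (axis times angle).
In Python, from bench import readout, viewer, job, nets, ctrl gives the robot as it stands.
- The arm moves only by the shell command python3 -m creep 'ROWS' [FORCE]. ROWS is JSON, a list of rows, each an object with "linear": the shift along the tool's x, y, z in m, a list of three; "twist": the turn, a rotation vector about the tool's x, y, z in degrees, a list of three; "fingers": the gripper's target within -1 to 1 (shut at 1, half-way at 0, fully open at -1). A call has 1 to 8 rows; each row is the pose to reach, as a shift and turn from the pose commanded when the call began, along the tool's axes at that moment; what a row does not reach only later rows make up. A row lasts 1/12 s, in which the tool goes at most 41.7 mm and 7.16 degrees, less where a joint would pass 70% of its speed; a pose out of reach is approached as far as the arm can. A call with a gripper value outside its range is refused whole. The fingers move at their own pace and stop on an object; FORCE is the grip in N (left out, the last holds). Time passes only in rows, so rows that repeat a pose let the fingers close. It gives the time, the measured TCP pose, the force and the opening at its end, in the units of the state.
- readout.get_state(): the state, without advancing time (a new reading comes with each control period).
- viewer.get_image(name): name is "scene" or "side" or "wrist"; returns (picture, depth): 384x512x3 uint8, red, green, blue; 384x512 float32, m along the optical axis (not along the pixel's ray), 0 where there is no reading.
- viewer.camera_params(name): a dict with "K" (3x3 intrinsics, pixels), "k1" (the pictures are not rectified: a ray, as slopes to the right and down, at radius r is drawn at 1 + k1 r^2 times it, then the intrinsics apply), "cam_to_world" (4x4, takes a point from camera to world coordinates). Camera axes: x right, y down, z forward; pixel columns grow to the right and rows downward; lengths in m; the calibration is good to about 2 mm. A picture is of the moment at which its call begins: read the wrist's pose just before it. camera_params takes no time and is no camera call; for the wrist camera it gives the pose at the moment of the call.
- job.close_job(): hands the job in, once; it reports no verdict.
Trained networks look in the newest picture that a camera, given by its name, has taken for a name from the list of things; names that differ only in an ending like _2 or _b are one class to them, and where a whole thing is asked for, a point or a joint stands for the part that bears it (a point fixed in the world has none). Each returns a list of dicts, best first, with "conf" (0 to 1); they miss things now and then, are a little off and sometimes report something else, mostly with a low value. They report only what shows in the picture. A call takes as long as a camera call.
- nets.boxes_of(camera, label): "centre" ([x, y, z] in m, in world coordinates, good to about 4 mm: the middle of the surface that is visible of it).
- nets.place_of(camera, label): "centre" ([x, y, z] in m, in world coordinates, good to about 4 mm: a listed point, or the origin of a listed thing).
The state is a dict: "time": time; "joint_positions": joint angles; "qd": joint speeds; "joint_torque": joint torques, N m; "position": TCP position; "tool_rot": TCP orientation; "ft_force": force on the tool from outside, world axes, zero at the start; "torque": the same for the moment, N m; "grip_width": opening from 0.0 (shut) to 1.0 (fully open).
Only numpy, scipy, OpenCV 4.12 (cv2) and the standard library are available. Lean on these libraries where they do the work, as an engineer would, in place of code of your own. Each camera call takes 0.05 s, during which the arm holds its last target.

TASK

Clear up the soldering bench: put the desoldering pump, the side cutters, the flux bottle and the tin of tip paste each into the grey rest made for it, lying or standing flat on its floor, the cutters with their jaws in the narrow end and the bottle and tin upright. Set each one down rather than dropping it, and leave the circuit board and the pot of components where they are.

Things in the scene. Friction and masses are not known exactly. Their poses are not given: they have to be found in the camera images.
- pump: desoldering pump lying flat, 170 mm long, body 24 mm thick: metal barrel to +x, square blue housing to -x, white nozzle (+x end), black plunger knob (-x end), 3 mm button on top 30 mm behind the middle. Origin on its centre line at mid-length, 12 mm above what it lies on; x to the nozzle, z up. Balances at the origin: grip there across y (24 mm).
- cutters: side cutters lying flat, 132 mm long: steel jaws to +x (tip at x = 51 mm), two red and black handles splaying to -x (end at x = -81, 53 mm wide over both, 13 mm thick). Origin on the underside below the neck, which has parallel sides 22 mm apart from x = -16 to 20, z = 1.5 to 11.5 mm, and is the place to grip, across y, near the balance point; z up.
- bottle: small white flux bottle standing up: round body 32 mm across, straight to 44 mm high, then shoulder, thin closed cap and nozzle to 76 mm. Origin at the centre of its underside, z up.
- tin: closed round metal tin of tip paste, standing flat: 54 mm across the lid (upper 11 mm; 52 mm below), 30 mm high. Origin at the centre of its underside, z up.
- pump_rest: rest for the pump, grey printed plastic with dark rubber floor, fixed: straight trough 190 x 46 mm outside, 182 x 36 mm inside, floor 4 mm and rim 16 mm above the bench; no side walls over the middle 60 mm, so that fingers can reach in. Origin at the centre of its underside on the bench, x along the trough. The pump fits either way round.
- cutters_rest: rest for the cutters, same plastic and floor, fixed: tray with their outline, floor 4 mm, rim 16 mm above the bench. Inside, narrow jaw end to +x (34 mm wide, ends at x = 59 mm), wide handle end to -x (64 mm, ends at x = -87); no side walls from x = -26 to 26 (finger room). Origin on the bench where the cutters' origin belongs; they fit one way only, x along x.
- bottle_rest: rest for the bottle, same grey plastic and dark floor, fixed: the smaller round cup, 44 mm inside, 52 mm outside, floor 4 mm and rim 18 mm above the bench. Origin at the centre of its underside on the bench.
- tin_rest: rest for the tin, same grey plastic and dark floor, fixed: the larger round cup, 66 mm inside, 74 mm outside, floor 4 mm and rim 12 mm above the bench. Origin at the centre of its underside on the bench.
- board: bystander: blue T-shaped circuit board with parts on it, on short brass feet, 66 x 92 mm, 19 mm high, loose. Origin below the middle of the T's bar, on the bench.
- pot: bystander: clear plastic pot holding a few components, 88 mm across the rim, 42 mm high, loose. Origin at the centre of its underside.

How it is judged:
At the end, for the whole second after the job is handed in: Each of the four tools lies in its own rest: origins within 12 mm of each other horizontally, resting on the rest's floor (height within 3 to 4 mm), bottle, tin and cutters within 0.08 rad of upright or flat, pump level within 0.1 rad, pump and cutters along their rests within 0.2 rad, all at rest (horizontal distance between pump and pump_rest below 0.012 m and z of pump in the frame of pump_rest between 0.013 and 0.02 m and linear speed of each of pump, cutters, bottle, tin below 0.02 m/s and angular speed of each of pump, cutters, bottle, tin below 0.2 rad/s and angle between pump's own x axis and vertical between 1.47 and 1.67 rad and angle between the x axis of pump and the x axis of pump_rest, either way round below 0.2 rad and horizontal distance between cutters and cutters_rest below 0.012 m and z of cutters in the frame of cutters_rest between 0.001 and 0.008 m and angle between each of cutters, bottle, tin's own z axis and vertical below 0.08 rad and angle between the x axis of cutters and the x axis of cutters_rest, either way round below 0.2 rad and horizontal distance between bottle and bottle_rest below 0.012 m and z of bottle in the frame of bottle_rest between 0.001 and 0.008 m and horizontal distance between tin and tin_rest below 0.012 m and z of tin in the frame of tin_rest between 0.001 and 0.008 m); the robot touches nothing.
It fails at once if the circuit board is pushed more than 20 mm from where it stood (distance of board from where it was at the start of the episode above 0.02 m).
It fails at once if the pot of components is pushed more than 20 mm from where it stood (distance of pot from where it was at the start of the episode above 0.02 m).
It fails at once if a tool is dropped (it falls freely by more than about 30 mm) ((contact force between the fingers and pump below 0.3 N and linear speed of pump above 0.8 m/s) or (contact force between the fingers and cutters below 0.3 N and linear speed of cutters above 0.8 m/s) or (contact force between the fingers and bottle below 0.3 N and linear speed of bottle above 0.8 m/s) or (contact force between the fingers and tin below 0.3 N and linear speed of tin above 0.8 m/s)).
It also fails if it takes over 99 s, if anything falls off the work surface, if the arm or the gripper's body presses on something with over 40 N, if the wrist force passes 120 N, or if a joint passes its speed limit or range.

## Working session

There is one attempt and no reset: what is moved stays moved. The work goes in short steps, Python scripts to look and compute and a shell command to move; the robot and the scene stay as the last step left them, time stands still between calls to the robot, and variables do not carry over. Pictures are saved under pics/ and viewed, and the job is handed in when it is done.

```bash
ls; mkdir -p pics; cat > h.py <<'E'
import numpy as np,cv2
from scipy.spatial.transform import Rotation as R
from bench import readout,viewer,job,nets,ctrl
def snap(n,f):
    P=viewer.camera_params(n);im,d=viewer.get_image(n)
    cv2.imwrite(f'pics/{f}.png',im[:,:,::-1]);np.savez(f'pics/{f}.npz',d=d,K=P['K'],k1=P['k1'],T=P['cam_to_world'],im=im);return im,d,P
def cloud(d,P):
    K=np.array(P['K']);k1=float(P['k1']);T=np.array(P['cam_to_world'])
    v,u=np.mgrid[:d.shape[0],:d.shape[1]]
    pts=np.stack([u.ravel(),v.ravel()],-1).astype(float)[:,None]
    n=cv2.undistortPoints(pts,K,np.array([k1,0,0,0,0.]))[:,0]
    z=d.ravel();c=np.c_[n*z[:,None],z]
    return (c@T[:3,:3].T+T[:3,3]).reshape(*d.shape,3)
E
python3 - <<'E'
from h import *
print(readout.get_state()['tool_rot'],ctrl.finger_overhang,readout.get_state()['time'])
for c in ['scene','side','wrist']:
    im,d,P=snap(c,c+'0')
    if c=='wrist':continue
    for l in ['pump','cutters','bottle','tin','pump_rest','cutters_rest','bottle_rest','tin_rest','board','pot']:
        print(c,l,[(np.round(x['centre'],3).tolist(),round(x['conf'],2)) for x in nets.place_of(c,l)[:2]])
print(readout.get_state()['time'])
E
```

```text
pics
[-8.54180406e-05  1.57272008e+00 -8.13147439e-05] 0.011 0.0
scene pump [([0.462, -0.113, 0.011], 0.75)]
scene cutters [([0.462, -0.109, 0.015], 0.7), ([0.637, -0.115, 0.0], 0.57)]
scene bottle [([0.572, -0.338, 0.002], 0.49)]
scene tin [([0.391, 0.361, -0.002], 0.57)]
scene pump_rest [([0.63, 0.11, -0.003], 0.74)]
scene cutters_rest [([0.588, 0.357, 0.001], 0.76)]
scene bottle_rest [([0.445, 0.12, -0.0], 0.61), ([0.46, -0.111, 0.012], 0.59)]
scene tin_rest [([0.416, -0.349, 0.004], 0.8)]
scene board [([0.773, -0.001, 0.004], 0.83), ([0.446, 0.117, -0.002], 0.68)]
scene pot [([0.73, 0.27, 0.004], 0.94)]
side pump [([0.459, -0.114, 0.012], 0.86)]
side cutters [([0.638, -0.116, -0.002], 0.65)]
side bottle [([0.572, -0.335, -0.001], 0.64), ([0.588, 0.36, 0.001], 0.63)]
side tin [([0.397, 0.357, 0.0], 0.81), ([0.732, 0.265, -0.0], 0.42)]
side pump_rest [([0.637, 0.106, 0.003], 0.66)]
side cutters_rest []
side bottle_rest [([0.443, 0.114, 0.002], 0.88)]
side tin_rest [([0.416, -0.345, 0.001], 0.91), ([0.571, -0.335, -0.0], 0.28)]
side board [([0.772, -0.001, -0.002], 0.95)]
side pot [([0.729, 0.266, 0.001], 0.64)]
1.15
```

```bash
python3 - <<'E'
from h import *
for c in ['scene','side']:
    f=np.load(f'pics/{c}0.npz');p=cloud(f['d'],dict(K=f['K'],k1=f['k1'],cam_to_world=f['T']))
    # top-down ortho, 1.25mm px ; x up, y left
    W=np.full((560,800,3),40,np.uint8);H=np.full((560,800),-1.)
    s=1/0.00115
    x,y,z=p.reshape(-1,3).T;col=f['im'].reshape(-1,3)[:,::-1]
    ok=(z>-.02)&(z<.12)&(f['d'].ravel()>0)
    r=((0.93-x)*s).astype(int);q=((0.45-y)*s).astype(int)
    ok&=(r>=0)&(r<560)&(q>=0)&(q<800)
    for i in np.argsort(z):
        if ok[i]: W[max(r[i]-1,0):r[i]+1,max(q[i]-1,0):q[i]+1]=col[i]
    cv2.imwrite(f'pics/{c}_top.png',W)
E
```

```text
(no output)
```

View pics/scene0.png

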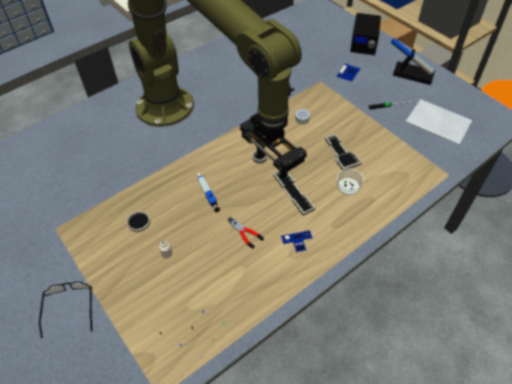

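View pics/side0.png

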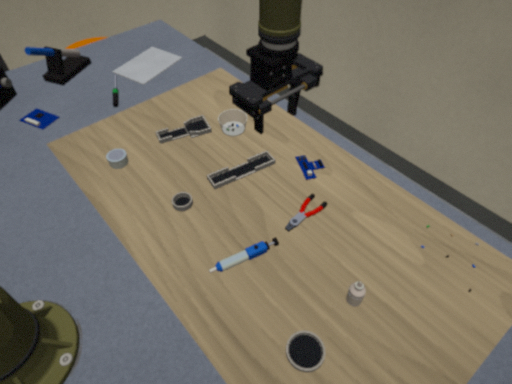

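```bash
ls pics
```

```text
scene0.npz
scene0.png
scene_top.png
side0.npz
side0.png
side_top.png
wrist0.npz
wrist0.png
```

View pics/scene_top.png

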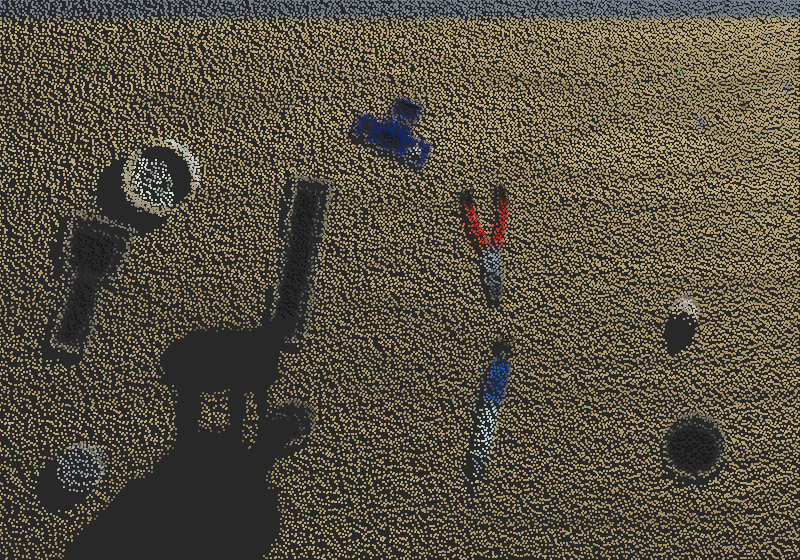

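View pics/side_top.png

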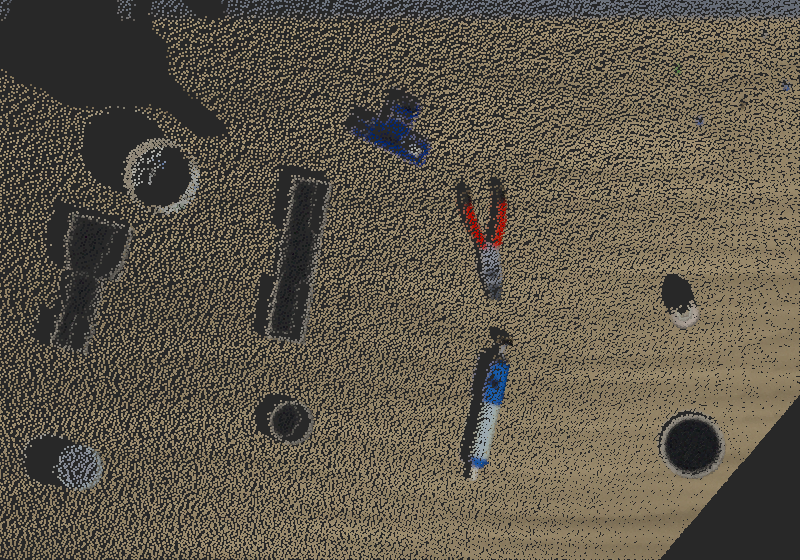

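The top-down views show all four tools, the four rests, the board and the pot, with nothing overlapping. Next I'll fit their poses and yaws.

```bash
cat > fit.py <<'E'
from h import *
C={'pump':(.46,-.113,.10),'cutters':(.64,-.115,.095),'bottle':(.572,-.336,.03),'tin':(.394,.36,.045),'pump_rest':(.633,.108,.11),'cutters_rest':(.60,.357,.105),'bottle_rest':(.444,.117,.04),'tin_rest':(.416,-.347,.05)}
for c in ['scene','side']:
    f=np.load(f'pics/{c}0.npz');p=cloud(f['d'],dict(K=f['K'],k1=f['k1'],cam_to_world=f['T'])).reshape(-1,3);col=f['im'].reshape(-1,3).astype(int)
    p0=p
    for n,(x,y,r) in C.items():
        m=(np.hypot(p[:,0]-x,p[:,1]-y)<r)&(f['d'].ravel()>0)
        bz=np.median(p[m,2][p[m,2]<.012]) if 'rest' not in n else 0
        wood=m&(np.hypot(p[:,0]-x,p[:,1]-y)>0)&(col[:,0]-col[:,2]>35)&(col[:,1]-col[:,2]>15)
        bz=np.median(p[wood,2])
        q=p[m&(p[:,2]>bz+.005)&(p[:,2]<.12)]
        if n in('pump_rest','bottle_rest'): q=q[q[:,2]<.03]
        rect=cv2.minAreaRect((q[:,:2]*1000).astype(np.float32))
        print(c,n,len(q),'bz %.4f'%bz,'ztop %.4f'%np.percentile(q[:,2],98),'mean',q.mean(0).round(4),'rect',np.round(rect[0],1),np.round(rect[1],1),round(rect[2],1))
E
python3 fit.py
```

```text
scene pump 322 bz 0.0018 ztop 0.0293 mean [ 0.4686 -0.1178  0.0201] rect [ 459.2 -103.2] [168.6 172.9] 13.8
scene cutters 322 bz 0.0019 ztop 0.0182 mean [ 0.6541 -0.1141  0.0123] rect [ 643.4 -117.3] [172.3 170.2] 45.3
scene bottle 163 bz 0.0020 ztop 0.0699 mean [ 0.5784 -0.3406  0.0412] rect [ 571.5 -337.8] [32.6 35.6] 36.9
scene tin 188 bz 0.0016 ztop 0.0366 mean [0.3959 0.3527 0.0264] rect [390.1 353.6] [67.8 60.1] 12.6
scene pump_rest 323 bz 0.0018 ztop 0.0202 mean [0.644  0.1005 0.012 ] rect [631.4 110.6] [189.6 195.5] 23.2
scene cutters_rest 358 bz 0.0010 ztop 0.0205 mean [0.6095 0.3492 0.0113] rect [602.9 355.9] [204.4 173.5] 37.7
scene bottle_rest 76 bz 0.0013 ztop 0.0233 mean [0.4479 0.1047 0.0143] rect [443.9 114.2] [50.5 61.9] 34.1
scene tin_rest 230 bz 0.0018 ztop 0.0167 mean [ 0.416  -0.3493  0.0104] rect [ 417.3 -350. ] [84.8 73.6] 6.7
side pump 722 bz 0.0019 ztop 0.0279 mean [ 0.4582 -0.1162  0.0212] rect [ 460.  -113.6] [ 24.7 169.8] 77.9
side cutters 433 bz 0.0018 ztop 0.0161 mean [ 0.6508 -0.1139  0.0125] rect [ 650.5 -114.7] [134.4  50.7] 8.7
side bottle 369 bz 0.0010 ztop 0.0747 mean [ 0.562  -0.3404  0.0431] rect [ 566.6 -338.5] [27.1 33.7] 19.9
side tin 323 bz 0.0018 ztop 0.0339 mean [0.3899 0.3514 0.0268] rect [391.5 357.5] [53.2 51.5] 58.8
side pump_rest 525 bz 0.0018 ztop 0.0193 mean [0.6278 0.1061 0.0125] rect [630.9 106.9] [ 50.1 190.5] 79.8
side cutters_rest 385 bz 0.0018 ztop 0.0193 mean [0.6123 0.3469 0.0126] rect [602.1 346.4] [ 77.3 158.6] 79.0
side bottle_rest 221 bz 0.0020 ztop 0.0211 mean [0.4436 0.1146 0.0142] rect [443.6 114.9] [49.6 52.5] 2.2
side tin_rest 635 bz 0.0013 ztop 0.0156 mean [ 0.4147 -0.3495  0.0099] rect [ 415.7 -347.7] [73.8 72.5] 84.0
```

View pics/wrist0.png

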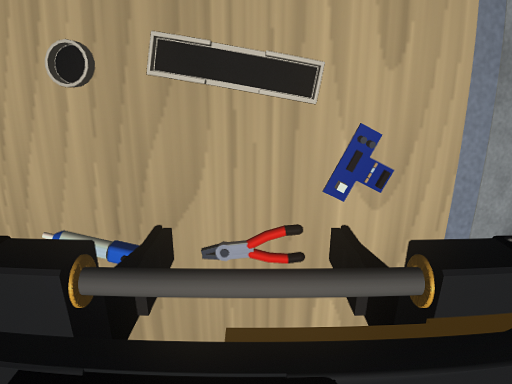

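```bash
cat > top.py <<'E'
from h import *
import sys
def top(name,out,x0,x1,y0,y1,s=1000.):
    f=np.load(f'pics/{name}.npz');p=cloud(f['d'],dict(K=f['K'],k1=f['k1'],cam_to_world=f['T'])).reshape(-1,3)
    x,y,z=p.T;ok=(f['d'].ravel()>0)&(x>x0)&(x<x1)&(y>y0)&(y<y1)&(z<.1)
    H=int((x1-x0)*s);Wd=int((y1-y0)*s);W=np.full((H,Wd,3),40,np.uint8);col=f['im'].reshape(-1,3)[:,::-1]
    r=((x1-x)*s).astype(int);q=((y1-y)*s).astype(int)
    for i in np.argsort(z):
        if ok[i]: W[max(r[i]-1,0):r[i]+1,max(q[i]-1,0):q[i]+1]=col[i]
    cv2.imwrite(f'pics/{out}.png',W)
def rect(name,box,zlo,zhi):
    f=np.load(f'pics/{name}.npz');p=cloud(f['d'],dict(K=f['K'],k1=f['k1'],cam_to_world=f['T'])).reshape(-1,3)
    x,y,z=p.T;m=(f['d'].ravel()>0)&(x>box[0])&(x<box[1])&(y>box[2])&(y<box[3])&(z>zlo)&(z<zhi)
    q=p[m];r=cv2.minAreaRect((q[:,:2]*1000).astype(np.float32));w=np.median(p[(f['d'].ravel()>0)&(x>box[0])&(x<box[1])&(y>box[2])&(y<box[3])&(abs(z)<.008)][:,2])
    print(name,len(q),'base %.4f'%w,'ztop %.4f'%np.percentile(q[:,2],98),np.round(q.mean(0),4),np.round(r[0],1),np.round(r[1],1),round(r[2],1));return q
E
python3 - <<'E'
from top import *
top('wrist0','w0top',.4,.9,-.2,.2,1200)
rect('wrist0',(.5,.75,.05,.16),.006,.03)
rect('wrist0',(.4,.5,.07,.16),.006,.03)
rect('wrist0',(.56,.75,-.15,-.07),.006,.03)
E
```

```text
wrist0 1711 base 0.0009 ztop 0.0176 [0.6289 0.1083 0.0145] [632.  106.8] [ 47.  190.9] 80.0
wrist0 925 base 0.0007 ztop 0.0195 [0.4457 0.1152 0.0145] [445.5 114.7] [51.5 50.7] 82.3
wrist0 1830 base 0.0006 ztop 0.0141 [ 0.656  -0.1103  0.0115] [ 651.5 -112.7] [131.6  53.1] 7.0
```

View pics/w0top.png

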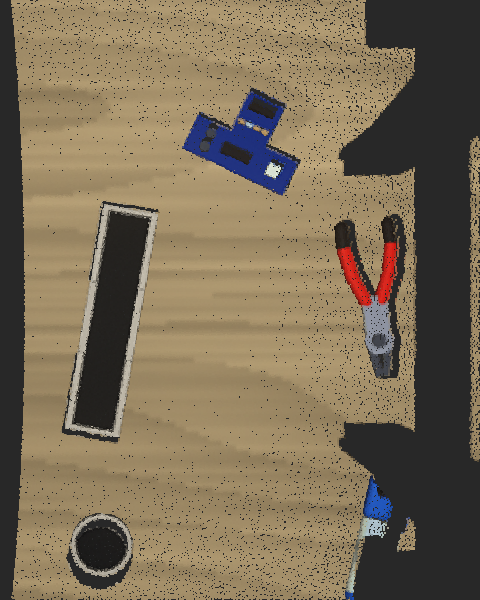

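```bash
cat >> h.py <<'E'
def go(x,y,tip,yaw):
    s=readout.get_state();r=R.from_rotvec(s['tool_rot']);p=np.array(s['position'])
    a=np.deg2rad(yaw);M=np.column_stack([[0,0,-1],[-np.sin(a)*-1*-1,0,0],[np.cos(a),np.sin(a),0]])
    M[:,1]=np.cross(M[:,2],M[:,0])
    G=R.from_matrix(M)
    t=np.array([x,y,tip+.011])
    print('lin',(r.inv().apply(t-p)*1000).round(1),'twist',np.rad2deg((r.inv()*G).as_rotvec()).round(2),'pos',p.round(4),'F',np.round(s['ft_force'],1),'w',round(s['grip_width'],3),'t',round(s['time'],2))
E
python3 -c "
from h import *
go(.46,-.1136,.13,78)"
python3 -m creep '[{"linear":[0.08,-0.114,-0.19],"twist":[-55,0,0],"fingers":-0.3},{"linear":[0.08,-0.114,-0.19],"twist":[-55,0,0],"fingers":-0.3},{"linear":[0.08,-0.114,-0.19],"twist":[-55,0,0],"fingers":-0.3},{"linear":[0.08,-0.114,-0.19],"twist":[-55,0,0],"fingers":-0.3},{"linear":[0.08,-0.114,-0.19],"twist":[-55,0,0],"fingers":-0.3},{"linear":[0.08,-0.114,-0.19],"twist":[-55,0,0],"fingers":-0.3},{"linear":[0.08,-0.114,-0.19],"twist":[-55,0,0],"fingers":-0.3},{"linear":[0.08,-0.114,-0.19],"twist":[-55,0,0],"fingers":-0.3}]'
python3 -c "
from h import *
go(.46,-.1136,.13,78)"
```

```text
lin [  92.6 -113.6 -190.1] twist [-7.8e+01  0.0e+00  1.0e-02] pos [ 0.65   -0.      0.2336] F [-0.4 -0.1  0. ] w 0.999 t 1.15
time: 1.82
position: [0.4581, -0.1154, 0.1532]
tool_rot: [-0.75, 1.438, 0.751]
ft_force: [0.3, 0.7, 0.6]
grip_width: 0.658
lin [12.2 -0.5  2.5] twist [-2.285e+01 -2.000e-02 -4.000e-02] pos [ 0.4581 -0.1154  0.1532] F [0.3 0.7 0.6] w 0.658 t 1.82
```

```bash
python3 -m creep '[{"linear":[0.03,0,0.002],"twist":[-23,0,0],"fingers":-0.3},{"linear":[0.03,0,0.002],"twist":[-23,0,0],"fingers":-0.3},{"linear":[0.03,0,0.002],"twist":[-23,0,0],"fingers":-0.3},{"linear":[0.03,0,0.002],"twist":[-23,0,0],"fingers":-0.3},{"linear":[0.03,0,0.002],"twist":[-23,0,0],"fingers":-0.3}]' 15
python3 - <<'E'
from top import *
snap('wrist','w1')
top('w1','w1top',.35,.75,-.3,.1,1400)
rect('w1',(.36,.56,-.16,-.07),.006,.035)
go(.46,-.1136,.003,78)
E
```

```text
time: 2.23
position: [0.4612, -0.1124, 0.1236]
tool_rot: [-1.054, 1.301, 1.054]
ft_force: [-0.6, -0.9, -0.7]
grip_width: 0.648
w1 4532 base 0.0004 ztop 0.0260 [ 0.4505 -0.1103  0.0216] [ 457.1 -111.7] [ 23.9 161.8] 77.1
lin [109.7   1.   -1.4] twist [-0.05 -0.    0.02] pos [ 0.4613 -0.1124  0.1237] F [ 0.6 -0.6  0.3] w 0.653 t 2.28
```

View pics/w1.png

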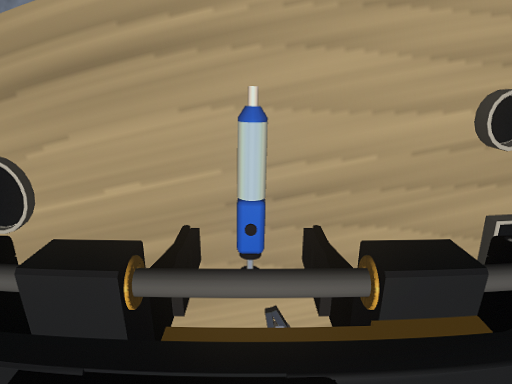

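```bash
python3 -m creep '[{"linear":[0.04,0.0,-0.001],"twist":[0,0,0],"fingers":-0.3},{"linear":[0.08,0.0,-0.001],"twist":[0.5,0,0],"fingers":-0.3},{"linear":[0.1,0,-0.001],"twist":[0.5,0,0],"fingers":-0.3},{"linear":[0.11,0,-0.001],"twist":[0.5,0,0],"fingers":-0.3},{"linear":[0.11,0,-0.001],"twist":[0.5,0,0],"fingers":-0.3},{"linear":[0.11,0,-0.001],"twist":[0.5,0,0],"fingers":0.5},{"linear":[0.11,0,-0.001],"twist":[0.5,0,0],"fingers":1},{"linear":[0.11,0,-0.001],"twist":[0.5,0,0],"fingers":1}]' 15
python3 -m creep '[{"linear":[0,0,0],"twist":[0,0,0],"fingers":1},{"linear":[0,0,0],"twist":[0,0,0],"fingers":1},{"linear":[0,0,0],"twist":[0,0,0],"fingers":1}]'
python3 -c "
from h import *
go(.461,-.1126,.003,77.5)"
```

```text
time: 2.95
position: [0.4619, -0.1136, 0.0144]
tool_rot: [-1.048, 1.303, 1.045]
ft_force: [-0.2, -0.5, 0.4]
grip_width: 0.499
time: 3.2
position: [0.4612, -0.1134, 0.0139]
tool_rot: [-1.047, 1.304, 1.046]
ft_force: [-0.1, 1.0, -0.2]
grip_width: 0.283
lin [-0.1  0.3  0.7] twist [-0.01  0.    0.04] pos [ 0.4612 -0.1134  0.0139] F [-0.1  1.  -0.2] w 0.283 t 3.2
```

```bash
python3 -m creep '[{"linear":[0,0,0],"twist":[0,0,0],"fingers":1},{"linear":[0,0,0],"twist":[0,0,0],"fingers":1},{"linear":[-0.02,0,0],"twist":[0,0,0],"fingers":1},{"linear":[-0.05,0,0],"twist":[0,0,0],"fingers":1},{"linear":[-0.08,0,0],"twist":[0,0,0],"fingers":1},{"linear":[-0.08,0,0],"twist":[0,0,0],"fingers":1}]' 20
python3 - <<'E'
from top import *
snap('side','s1');snap('wrist','w2')
rect('w2',(.36,.56,-.17,-.06),.06,.12)
rect('s1',(.36,.56,-.17,-.06),.06,.12)
go(.632,.107,.07,80)
E
```

```text
time: 3.7
position: [0.4648, -0.1142, 0.0989]
tool_rot: [-1.052, 1.298, 1.04]
ft_force: [1.5, -0.4, -0.4]
grip_width: 0.275
w2 10515 base 0.0004 ztop 0.1159 [ 0.4383 -0.1088  0.1041] [ 443.  -112.1] [127.3  45.7] 0.1
s1 357 base 0.0018 ztop 0.1111 [ 0.4309 -0.1116  0.1048] [ 462.8 -116.7] [ 24.3 168.9] 75.1
lin [  13.9 -118.3  252.2] twist [-2.5  -0.01  0.16] pos [ 0.4618 -0.1136  0.0946] F [ 0.1  0.5 -1.7] w 0.27 t 3.8
```

View pics/s1.png

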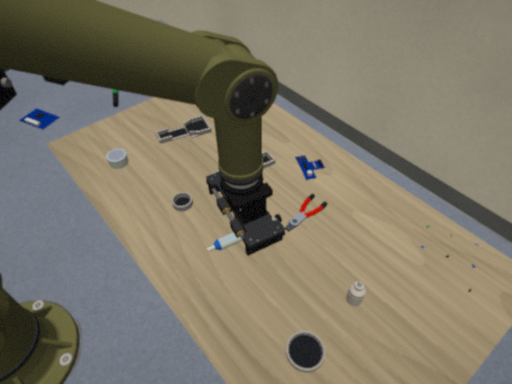

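View pics/w2.png

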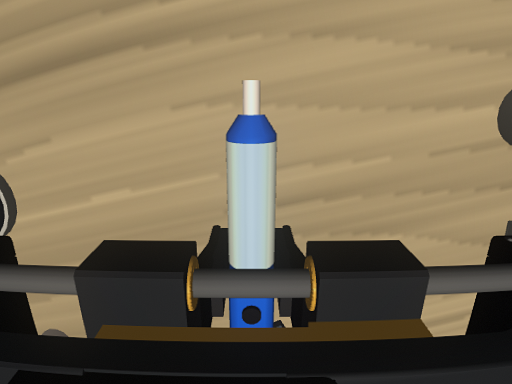

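```bash
python3 -m creep '[{"linear":[0,-0.118,0.252],"twist":[-2.5,0,0],"fingers":1},{"linear":[0,-0.118,0.252],"twist":[-2.5,0,0],"fingers":1},{"linear":[0,-0.118,0.252],"twist":[-2.5,0,0],"fingers":1},{"linear":[0,-0.118,0.252],"twist":[-2.5,0,0],"fingers":1},{"linear":[0,-0.118,0.252],"twist":[-2.5,0,0],"fingers":1},{"linear":[0,-0.118,0.252],"twist":[-2.5,0,0],"fingers":1},{"linear":[0,-0.118,0.252],"twist":[-2.5,0,0],"fingers":1},{"linear":[0,-0.118,0.252],"twist":[-2.5,0,0],"fingers":1}]'
python3 -m creep '[{"linear":[0.03,0,0],"twist":[0,0,0],"fingers":1},{"linear":[0.03,0,0],"twist":[0,0,0],"fingers":1},{"linear":[0.03,0,0],"twist":[0,0,0],"fingers":1}]'
python3 - <<'E'
from top import *
snap('wrist','w3')
top('w3','w3top',.5,.8,-.05,.25,1800)
go(.632,.107,.008,80)
f=np.load('pics/w3.npz');p=cloud(f['d'],dict(K=f['K'],k1=f['k1'],cam_to_world=f['T'])).reshape(-1,3)
a=np.deg2rad(-10);t=(p[:,:2]-[.632,.107]);u=t@[np.cos(a),np.sin(a)];v=t@[-np.sin(a),np.cos(a)]
for lo in range(-90,0,10):
    m=(u*1000>lo)&(u*1000<lo+10)&(abs(v)<.012)&(p[:,2]>.03)
    if m.sum()>5: print(lo,np.percentile(p[m,2],95).round(4),m.sum())
m=(p[:,2]>.03)&(abs(v)<.014)&(u<-.03);print('u min',u[m].min(),'v mean',v[m].mean())
E
```

```text
time: 4.47
position: [0.6316, 0.1153, 0.0912]
tool_rot: [-1.082, 1.281, 1.089]
ft_force: [-0.4, 1.4, -1.0]
grip_width: 0.273
time: 4.72
position: [0.6276, 0.1058, 0.0601]
tool_rot: [-1.078, 1.294, 1.083]
ft_force: [0.2, -0.1, -1.3]
grip_width: 0.271
lin [43.  -2.8  1.6] twist [-0.05 -0.1  -0.21] pos [0.6291 0.106  0.062 ] F [ 0.9 -0.3  0.6] w 0.27 t 4.77
-90 0.2119 1123
-80 0.0672 578
-70 0.0708 1042
-60 0.0711 1014
-50 0.071 958
-40 0.1378 3542
-30 0.1633 6956
-20 0.0858 1045
-10 0.0973 828
u min -0.08944527916931883 v mean -0.0011847872285641577
```

View pics/w3.png

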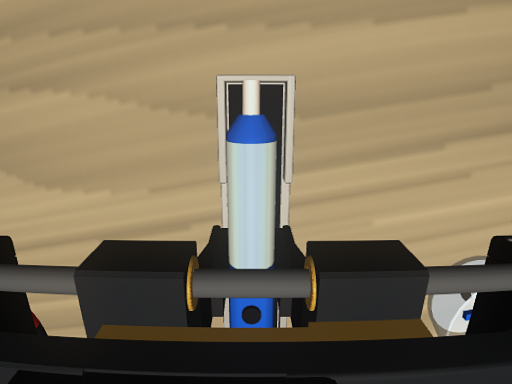

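```bash
python3 -m creep '[{"linear":[0.015,-0.003,0.001],"twist":[0,0,0],"fingers":1},{"linear":[0.03,-0.003,0.001],"twist":[0,0,0],"fingers":1},{"linear":[0.037,-0.003,0.001],"twist":[0,0,0],"fingers":1},{"linear":[0.04,-0.003,0.001],"twist":[0,0,0],"fingers":1},{"linear":[0.042,-0.003,0.001],"twist":[0,0,0],"fingers":1},{"linear":[0.043,-0.003,0.001],"twist":[0,0,0],"fingers":1},{"linear":[0.043,-0.003,0.001],"twist":[0,0,0],"fingers":1}]'
python3 -c "
from h import *
go(.632,.107,.007,80)"
```

```text
time: 5.35
position: [0.6343, 0.1076, 0.0211]
tool_rot: [-1.08, 1.286, 1.079]
ft_force: [0.9, 0.4, -1.7]
grip_width: 0.267
lin [ 3.1  2.1 -1. ] twist [-0.    0.02  0.05] pos [0.6343 0.1076 0.0211] F [ 0.9  0.4 -1.7] w 0.267 t 5.35
```

```bash
python3 -m creep '[{"linear":[0.001,0.001,-0.001],"twist":[0,0,0],"fingers":1},{"linear":[0.002,0.001,-0.001],"twist":[0,0,0],"fingers":1},{"linear":[0.003,0.001,-0.001],"twist":[0,0,0],"fingers":1},{"linear":[0.003,0.001,-0.001],"twist":[0,0,0],"fingers":1}]'
python3 -c "
from h import *
go(.632,.107,.007,80)"
```

```text
time: 5.68
position: [0.6329, 0.1067, 0.0179]
tool_rot: [-1.08, 1.286, 1.079]
ft_force: [0.6, 0.3, 1.0]
grip_width: 0.272
lin [-0.1  1.   0.1] twist [-0.    0.    0.04] pos [0.6329 0.1067 0.0179] F [0.6 0.3 1. ] w 0.272 t 5.68
```

```bash
python3 -m creep '[{"linear":[0,0,0],"twist":[0,0,0],"fingers":0.3},{"linear":[0,0,0],"twist":[0,0,0],"fingers":0},{"linear":[0,0,0],"twist":[0,0,0],"fingers":-0.2},{"linear":[0,0,0],"twist":[0,0,0],"fingers":-0.2},{"linear":[-0.04,0,0],"twist":[0,0,0],"fingers":-0.2},{"linear":[-0.08,0,0],"twist":[0,0,0],"fingers":-0.2},{"linear":[-0.12,0,0],"twist":[0,0,0],"fingers":-0.2},{"linear":[-0.12,0,0],"twist":[0,0,0],"fingers":-0.2}]'
python3 - <<'E'
from top import *
snap('wrist','w4')
q=rect('w4',(.52,.74,.03,.19),.022,.04)
go(.6366,-.1145,.12,97)
E
```

```text
time: 6.35
position: [0.6379, 0.1081, 0.1474]
tool_rot: [-1.084, 1.273, 1.071]
ft_force: [1.2, -0.2, 1.0]
grip_width: 0.595
w4 3579 base 0.0005 ztop 0.0300 [0.6295 0.1071 0.0266] [636.1 105.5] [ 23.4 162.9] 80.6
lin [  12.2  -38.7 -218.8] twist [-17.     0.12   0.61] pos [0.6363 0.1076 0.1436] F [ 0.5 -0.1  0. ] w 0.595 t 6.4
```

View pics/w4.png

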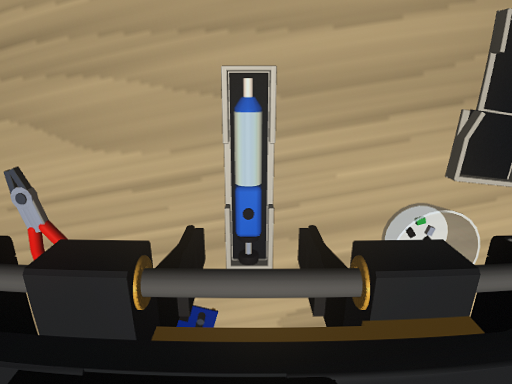

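```bash
python3 -m creep '[{"linear":[0.01,-0.039,-0.219],"twist":[-17,0,0],"fingers":-0.2},{"linear":[0.01,-0.039,-0.219],"twist":[-17,0,0],"fingers":-0.2},{"linear":[0.01,-0.039,-0.219],"twist":[-17,0,0],"fingers":-0.2},{"linear":[0.01,-0.039,-0.219],"twist":[-17,0,0],"fingers":-0.2},{"linear":[0.01,-0.039,-0.219],"twist":[-17,0,0],"fingers":-0.2},{"linear":[0.01,-0.039,-0.219],"twist":[-17,0,0],"fingers":-0.2},{"linear":[0.03,-0.039,-0.219],"twist":[-17,0,0],"fingers":-0.2},{"linear":[0.03,-0.039,-0.219],"twist":[-17,0,0],"fingers":-0.2}]'
python3 - <<'E'
from top import *
snap('wrist','w5')
go(.6366,-.1145,.002,97)
E
```

```text
time: 7.07
position: [0.63, -0.1179, 0.1031]
tool_rot: [-1.292, 1.155, 1.301]
ft_force: [-1.9, 1.5, -0.8]
grip_width: 0.599
lin [91.3 -6.6  0.3] twist [-0.07  0.13 -0.34] pos [ 0.6306 -0.1157  0.1044] F [-0.6 -0.1 -0.4] w 0.598 t 7.12
```

View pics/w5.png

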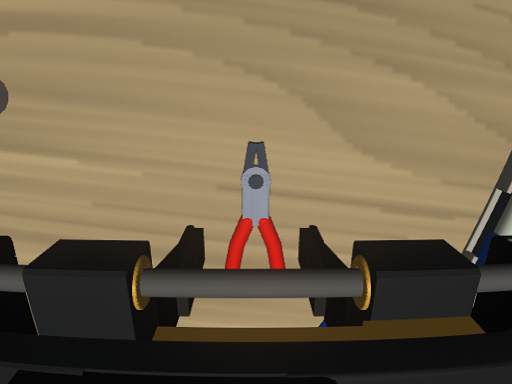

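```bash
python3 -m creep '[{"linear":[0.03,0,0],"twist":[0,0,0],"fingers":-0.2},{"linear":[0.06,0,0],"twist":[0,0,0],"fingers":-0.2},{"linear":[0.08,0,0],"twist":[0,0,0],"fingers":-0.2},{"linear":[0.085,0,0],"twist":[0,0,0],"fingers":-0.2},{"linear":[0.085,0,0],"twist":[0,0,0],"fingers":-0.2},{"linear":[0.085,0,0],"twist":[0,0,0],"fingers":-0.2}]'
python3 - <<'E'
from top import *
go(.6366,-.1145,.002,97)
E
```

```text
time: 7.62
position: [0.6339, -0.1147, 0.0236]
tool_rot: [-1.3, 1.147, 1.299]
ft_force: [0.7, 0.3, -0.2]
grip_width: 0.6
lin [10.6 -2.7 -0.2] twist [0.08 0.   0.07] pos [ 0.6339 -0.1147  0.0236] F [ 0.7  0.3 -0.2] w 0.6 t 7.62
```

```bash
python3 -m creep '[{"linear":[0.006,-0.002,0],"twist":[0,0,0],"fingers":-0.2},{"linear":[0.01,-0.002,0],"twist":[0,0,0],"fingers":-0.2},{"linear":[0.01,-0.002,0],"twist":[0,0,0],"fingers":0.5},{"linear":[0.01,-0.002,0],"twist":[0,0,0],"fingers":1},{"linear":[0.01,-0.002,0],"twist":[0,0,0],"fingers":1},{"linear":[0.01,-0.002,0],"twist":[0,0,0],"fingers":1},{"linear":[0.01,-0.002,0],"twist":[0,0,0],"fingers":1},{"linear":[0.01,-0.002,0],"twist":[0,0,0],"fingers":1}]' 20
python3 -m creep '[{"linear":[0,0,0],"twist":[0,0,0],"fingers":1},{"linear":[-0.01,0,0],"twist":[0,0,0],"fingers":1},{"linear":[-0.03,0,0],"twist":[0,0,0],"fingers":1},{"linear":[-0.06,0,0],"twist":[0,0,0],"fingers":1},{"linear":[-0.09,0,0],"twist":[0,0,0],"fingers":1},{"linear":[-0.09,0,0],"twist":[0,0,0],"fingers":1}]'
python3 - <<'E'
from top import *
snap('wrist','w6');snap('side','s6')
go(.588,.358,.09,78)
rect('s6',(.52,.74,-.19,-.03),.08,.12)
rect('s6',(.68,.74,-.19,-.03),.08,.12)
E
```

```text
time: 8.28
position: [0.6351, -0.1154, 0.0128]
tool_rot: [-1.299, 1.149, 1.298]
ft_force: [-0.6, -0.4, 0.7]
grip_width: 0.251
time: 8.78
position: [0.6393, -0.1161, 0.1103]
tool_rot: [-1.306, 1.143, 1.289]
ft_force: [1.7, -0.0, 0.6]
grip_width: 0.247
lin [  3.3  -9.8 476. ] twist [19.   -0.04  0.22] pos [ 0.6362 -0.1157  0.1049] F [-0.5  0.2 -1. ] w 0.252 t 8.88
s6 328 base 0.0017 ztop 0.1176 [ 0.6269 -0.1211  0.1073] [ 639.  -120.5] [ 36.6 102.8] 77.2
s6 20 base 0.0018 ztop 0.1110 [ 0.6848 -0.1301  0.1077] [ 685.2 -129.3] [8.6 8.9] 10.1
```

View pics/w6.png

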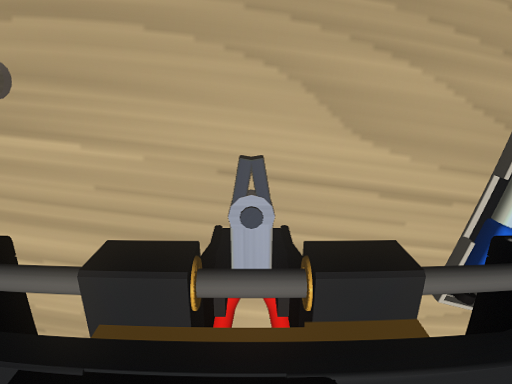

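```bash
python3 -m creep '[{"linear":[0,-0.01,0.476],"twist":[19,0,0],"fingers":1},{"linear":[0,-0.01,0.476],"twist":[19,0,0],"fingers":1},{"linear":[0,-0.01,0.476],"twist":[19,0,0],"fingers":1},{"linear":[0,-0.01,0.476],"twist":[19,0,0],"fingers":1},{"linear":[0,-0.01,0.476],"twist":[19,0,0],"fingers":1},{"linear":[0,-0.01,0.476],"twist":[19,0,0],"fingers":1},{"linear":[0,-0.01,0.476],"twist":[19,0,0],"fingers":1},{"linear":[0,-0.01,0.476],"twist":[19,0,0],"fingers":1}]'
python3 -c "
from h import *
go(.588,.358,.09,78)"
```

```text
time: 9.55
position: [0.5999, 0.2157, 0.101]
tool_rot: [-1.053, 1.304, 1.055]
ft_force: [0.4, -0.5, -0.3]
grip_width: 0.245
lin [ -0.2  41.2 136.8] twist [-0.   -0.1  -0.14] pos [0.5999 0.2157 0.101 ] F [ 0.4 -0.5 -0.3] w 0.245 t 9.55
```

```bash
python3 -m creep '[{"linear":[0,0.041,0.137],"twist":[0,0,0],"fingers":1},{"linear":[0,0.041,0.137],"twist":[0,0,0],"fingers":1},{"linear":[0,0.041,0.137],"twist":[0,0,0],"fingers":1},{"linear":[0,0.041,0.137],"twist":[0,0,0],"fingers":1},{"linear":[0,0.041,0.137],"twist":[0,0,0],"fingers":1},{"linear":[0,0.041,0.137],"twist":[0,0,0],"fingers":1},{"linear":[0,0.041,0.137],"twist":[0,0,0],"fingers":1}]'
python3 - <<'E'
from top import *
snap('wrist','w7')
top('w7','w7top',.45,.75,.2,.5,1800)
rect('w7',(.48,.57,.3,.42),.01,.022)
q=rect('w7',(.5,.6,.3,.42),.085,.12)
go(.588,.358,.09,78)
E
```

```text
time: 10.13
position: [0.5899, 0.3548, 0.101]
tool_rot: [-1.054, 1.305, 1.052]
ft_force: [0.1, 0.0, -0.3]
grip_width: 0.245
w7 1095 base 0.0005 ztop 0.0173 [0.5402 0.3691 0.0157] [545.9 367.9] [43.9 38.5] 74.7
w7 5398 base 0.0005 ztop 0.1179 [0.573  0.3579 0.1013] [571.  355.1] [59.6 39.7] 9.9
lin [0.4 3.2 3.3] twist [-0.14 -0.16 -0.03] pos [0.5904 0.3541 0.1014] F [-0.4 -0.9 -0.9] w 0.246 t 10.18
```

View pics/w7.png

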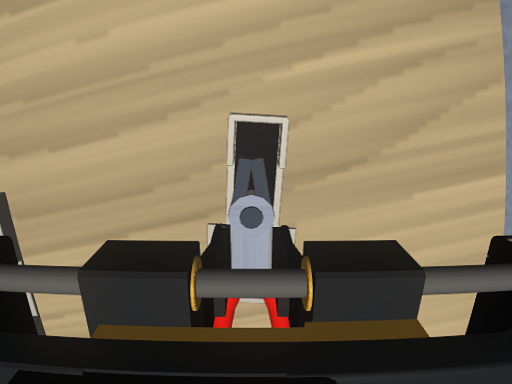

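View pics/w7top.png

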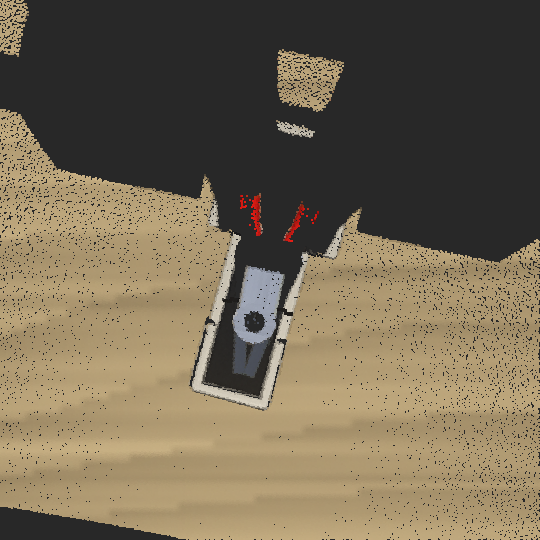

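```bash
python3 -m creep '[{"linear":[0.03,0.001,0.002],"twist":[3,0,0],"fingers":1},{"linear":[0.04,0.001,0.002],"twist":[3,0,0],"fingers":1},{"linear":[0.045,0.001,0.002],"twist":[3,0,0],"fingers":1},{"linear":[0.045,0.001,0.002],"twist":[3,0,0],"fingers":1},{"linear":[0.045,0.001,0.002],"twist":[3,0,0],"fingers":1}]'
python3 - <<'E'
from top import *
go(.5887,.357,.006,75)
snap('wrist','w8')
rect('w8',(.48,.57,.3,.42),.012,.022)
go(.5887,.357,.006,75)
E
```

```text
time: 10.6
position: [0.5898, 0.3582, 0.0578]
tool_rot: [-1.014, 1.322, 1.014]
ft_force: [-0.8, -0.0, -0.8]
grip_width: 0.255
lin [40.8  0.8 -1.4] twist [-0.02 -0.02  0.  ] pos [0.5898 0.3582 0.0578] F [-0.8 -0.  -0.8] w 0.255 t 10.6
w8 1574 base 0.0005 ztop 0.0173 [0.5401 0.3691 0.0158] [545.8 368.1] [44.4 38. ] 74.3
lin [41.5  1.  -2.1] twist [-0.01  0.04  0.05] pos [0.5901 0.3587 0.0585] F [ 0.  -0.6 -0.7] w 0.246 t 10.65
```

View pics/w8.png

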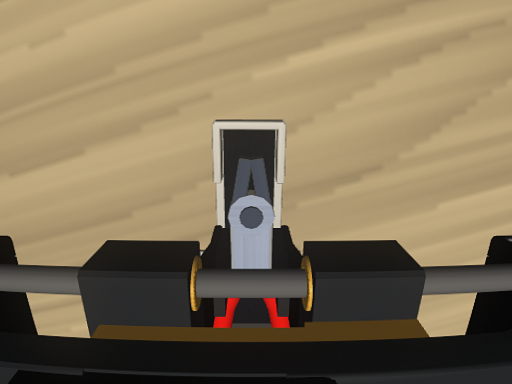

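```bash
python3 -m creep '[{"linear":[0.015,0.001,-0.001],"twist":[0,0,0],"fingers":1},{"linear":[0.027,0.001,-0.001],"twist":[0,0,0],"fingers":1},{"linear":[0.033,0.001,-0.001],"twist":[0,0,0],"fingers":1},{"linear":[0.037,0.001,-0.001],"twist":[0,0,0],"fingers":1},{"linear":[0.038,0.001,-0.001],"twist":[0,0,0],"fingers":1},{"linear":[0.038,0.001,-0.001],"twist":[0,0,0],"fingers":1},{"linear":[0.038,0.001,-0.001],"twist":[0,0,0],"fingers":1}]'
python3 -c "
from h import *
go(.5887,.357,.006,75)"
```

```text
time: 11.23
position: [0.5885, 0.3586, 0.0201]
tool_rot: [-1.014, 1.321, 1.014]
ft_force: [-0.3, -0.3, -1.4]
grip_width: 0.249
lin [ 3.1 -0.6 -1.5] twist [0.01 0.03 0.03] pos [0.5885 0.3586 0.0201] F [-0.3 -0.3 -1.4] w 0.249 t 11.23
```

```bash
python3 -m creep '[{"linear":[0.001,0,-0.001],"twist":[0,0,0],"fingers":1},{"linear":[0.002,0,-0.001],"twist":[0,0,0],"fingers":1},{"linear":[0.003,0,-0.001],"twist":[0,0,0],"fingers":1},{"linear":[0.003,0,-0.001],"twist":[0,0,0],"fingers":1},{"linear":[0.003,0,-0.001],"twist":[0,0,0],"fingers":1}]'
python3 -c "
from h import *
go(.5887,.357,.006,75)"
```

```text
time: 11.65
position: [0.5882, 0.3574, 0.0169]
tool_rot: [-1.014, 1.321, 1.014]
ft_force: [-1.0, 0.0, -0.3]
grip_width: 0.251
lin [-0.1 -0.6 -0.2] twist [-0.    0.02  0.03] pos [0.5882 0.3574 0.0169] F [-1.   0.  -0.3] w 0.251 t 11.65
```

```bash
python3 -m creep '[{"linear":[0,0,0],"twist":[0,0,0],"fingers":0.3},{"linear":[0,0,0],"twist":[0,0,0],"fingers":0.1},{"linear":[0,0,0],"twist":[0,0,0],"fingers":0},{"linear":[0,0,0],"twist":[0,0,0],"fingers":0},{"linear":[-0.04,0,0],"twist":[0,0,0],"fingers":-0.5},{"linear":[-0.08,0,0],"twist":[0,0,0],"fingers":-0.8},{"linear":[-0.12,0,0],"twist":[0,0,0],"fingers":-0.8},{"linear":[-0.12,0,0],"twist":[0,0,0],"fingers":-0.8}]'
python3 - <<'E'
from top import *
snap('wrist','w9')
rect('w9',(.34,.45,.31,.41),.02,.05)
go(.391,.358,.1,75)
q=rect('w9',(.52,.68,.29,.42),.012,.03)
E
```

```text
time: 12.32
position: [0.5922, 0.3605, 0.147]
tool_rot: [-1.013, 1.306, 1.011]
ft_force: [0.8, 0.9, 1.3]
grip_width: 0.716Traceback (most recent call last):
  File "<stdin>", line 3, in <module>
  File "top.py", line 15, in rect
    print(name,len(q),'base %.4f'%w,'ztop %.4f'%np.percentile(q[:,2],98),np.round(q.mean(0),4),np.round(r[0],1),np.round(r[1],1),round(r[2],1));return q
                                                ~~~~~~~~~~~~~^^^^^^^^^^^
    return _quantile_unchecked(
        a, q, axis, out, overwrite_input, method, keepdims, weights)
    return _ureduce(a,
                    func=_quantile_ureduce_func,
    ...<5 lines>...
                    overwrite_input=overwrite_input,
                    method=method)
    r = func(a, **kwargs)
    result = _quantile(arr,
                       quantiles=q,
    ...<2 lines>...
                       out=out,
                       weights=wgt)
    slices_having_nans = np.isnan(arr[-1, ...])
                                  ~~~^^^^^^^^^
IndexError: index -1 is out of bounds for axis 0 with size 0
```

View pics/w9.png

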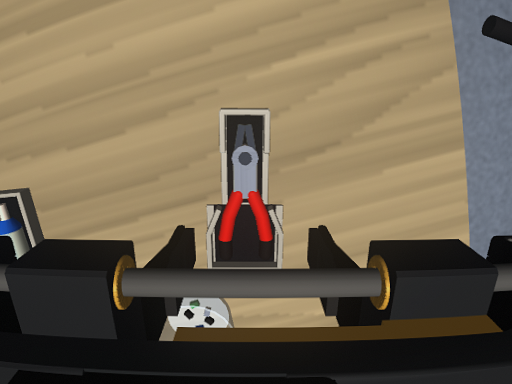

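```bash
python3 -c "
from h import *
go(.46,.358,.11,75)"
python3 -m creep '[{"linear":[0.02,0.13,-0.035],"twist":[0,0,0],"fingers":-0.8},{"linear":[0.02,0.13,-0.035],"twist":[0,0,0],"fingers":-0.8},{"linear":[0.02,0.13,-0.035],"twist":[0,0,0],"fingers":-0.8},{"linear":[0.02,0.13,-0.035],"twist":[0,0,0],"fingers":-0.8},{"linear":[0.02,0.13,-0.035],"twist":[0,0,0],"fingers":-0.8},{"linear":[0.02,0.13,-0.035],"twist":[0,0,0],"fingers":-0.8}]'
python3 - <<'E'
from top import *
snap('wrist','w10')
q=rect('w10',(.34,.46,.31,.41),.026,.05)
print(cv2.minEnclosingCircle((q[:,:2]*1000).astype(np.float32)))
go(.391,.358,.012,75)
E
```

```text
lin [ 20.9 126.2 -35.6] twist [-0.    0.47  0.44] pos [0.5909 0.3596 0.1432] F [-0.7  0.1 -1. ] w 0.762 t 12.37
time: 12.87
position: [0.4532, 0.3571, 0.1164]
tool_rot: [-1.016, 1.321, 1.014]
ft_force: [0.8, -0.6, 0.5]
grip_width: 0.899
w10 4242 base 0.0004 ztop 0.0317 [0.3929 0.3593 0.0302] [393.3 358.7] [52.6 52.6] 75.5
((393.6250305175781, 359.22119140625), 27.000001907348633)
lin [ 93.6  61.8 -15.4] twist [-0.03  0.02  0.07] pos [0.4545 0.3569 0.1166] F [-0.6  0.3  0.9] w 0.898 t 12.92
```

View pics/w10.png

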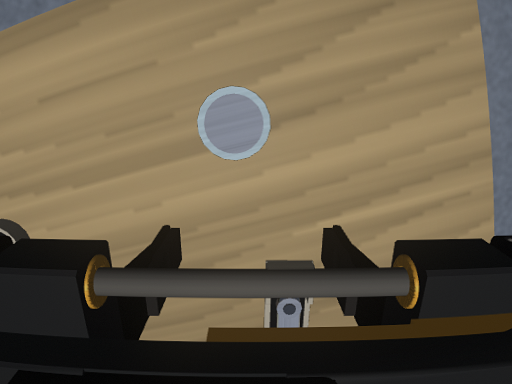

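```bash
python3 -c "
from h import *
go(.3934,.359,.05,75)"
python3 -m creep '[{"linear":[0.02,0.06,-0.014],"twist":[0,0,0],"fingers":-0.8},{"linear":[0.03,0.06,-0.014],"twist":[0,0,0],"fingers":-0.8},{"linear":[0.055,0.06,-0.014],"twist":[0,0,0],"fingers":-0.8},{"linear":[0.055,0.06,-0.014],"twist":[0,0,0],"fingers":-0.8},{"linear":[0.055,0.06,-0.014],"twist":[0,0,0],"fingers":-0.8},{"linear":[0.055,0.06,-0.014],"twist":[0,0,0],"fingers":-0.8}]' 15
python3 -c "
from h import *
go(.3934,.359,.012,75)"
```

```text
lin [ 55.6  59.7 -13.8] twist [-0.03  0.02  0.07] pos [0.4545 0.3569 0.1166] F [-0.6  0.3  0.9] w 0.898 t 12.92
time: 13.42
position: [0.3941, 0.3594, 0.0626]
tool_rot: [-1.012, 1.321, 1.012]
ft_force: [0.4, 0.3, 0.3]
grip_width: 0.901
lin [39.6  0.6 -0.6] twist [-0.13  0.09  0.07] pos [0.3941 0.3594 0.0626] F [0.4 0.3 0.3] w 0.901 t 13.42
```

```bash
python3 -m creep '[{"linear":[0.025,0,0],"twist":[0,0,0],"fingers":-0.8},{"linear":[0.039,0,0],"twist":[0,0,0],"fingers":-0.8},{"linear":[0.039,0,0],"twist":[0,0,0],"fingers":-0.8},{"linear":[0.039,0,0],"twist":[0,0,0],"fingers":-0.3},{"linear":[0.039,0,0],"twist":[0,0,0],"fingers":0},{"linear":[0.039,0,0],"twist":[0,0,0],"fingers":0.4},{"linear":[0.039,0,0],"twist":[0,0,0],"fingers":1},{"linear":[0.039,0,0],"twist":[0,0,0],"fingers":1}]' 15
python3 -m creep '[{"linear":[0,0,0],"twist":[0,0,0],"fingers":1},{"linear":[0,0,0],"twist":[0,0,0],"fingers":1},{"linear":[0,0,0],"twist":[0,0,0],"fingers":1}]'
python3 -c "
from h import *
go(.3934,.359,.012,75)"
```

```text
time: 14.08
position: [0.3924, 0.3597, 0.0235]
tool_rot: [-1.014, 1.32, 1.014]
ft_force: [0.6, -0.1, 3.0]
grip_width: 0.613
time: 14.33
position: [0.3924, 0.3597, 0.0235]
tool_rot: [-1.014, 1.32, 1.014]
ft_force: [-0.2, -0.9, 5.7]
grip_width: 0.616
lin [ 0.5 -1.2 -0.4] twist [-0.    0.07  0.07] pos [0.3924 0.3597 0.0235] F [-0.2 -0.9  5.7] w 0.616 t 14.33
```

```bash
python3 -m creep '[{"linear":[-0.01,0,0],"twist":[0,0,0],"fingers":1},{"linear":[-0.04,0,0],"twist":[0,0,0],"fingers":1},{"linear":[-0.07,0,0],"twist":[0,0,0],"fingers":1},{"linear":[-0.07,0,0],"twist":[0,0,0],"fingers":1}]' 20
python3 - <<'E'
from top import *
snap('side','s11')
print(np.round(readout.get_state()['joint_positions'],2))
go(.52,.1,.082,60)
go(.416,-.348,.082,60)
E
```

```text
time: 14.67
position: [0.3942, 0.3619, 0.0984]
tool_rot: [-1.013, 1.312, 1.013]
ft_force: [0.8, 1.3, -0.6]
grip_width: 0.615
[-0.48  0.2  -0.35  1.9   0.08  1.05  0.45]
lin [   2.6 -189.8 -219.3] twist [15.    0.33  0.18] pos [0.3934 0.3609 0.096 ] F [-0.   0.8 -1.5] w 0.612 t 14.72
lin [ 3.000e-01 -2.053e+02 -6.789e+02] twist [15.    0.33  0.18] pos [0.3934 0.3609 0.096 ] F [-0.   0.8 -1.5] w 0.612 t 14.72
```

View pics/s11.png

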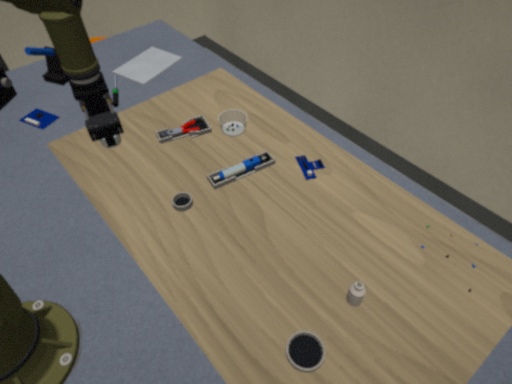

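```bash
python3 -m creep '[{"linear":[0,-0.19,-0.22],"twist":[0,0,0],"fingers":1},{"linear":[0,-0.19,-0.22],"twist":[0,0,0],"fingers":1},{"linear":[0,-0.19,-0.22],"twist":[0,0,0],"fingers":1},{"linear":[0,-0.19,-0.22],"twist":[0,0,0],"fingers":1},{"linear":[0,-0.19,-0.22],"twist":[0,0,0],"fingers":1},{"linear":[0,-0.19,-0.22],"twist":[0,0,0],"fingers":1},{"linear":[0,-0.19,-0.22],"twist":[0,0,0],"fingers":1}]'
python3 -c "
from h import *
go(.52,-.1,.082,75)
go(.5,-.348,.082,75)"
```

```text
time: 15.3
position: [0.5178, 0.0951, 0.0917]
tool_rot: [-1.014, 1.324, 1.015]
ft_force: [0.3, 0.9, -0.7]
grip_width: 0.611
lin [  -1.2  -52.6 -187.9] twist [-0.01 -0.06 -0.09] pos [0.5178 0.0951 0.0917] F [ 0.3  0.9 -0.7] w 0.611 t 15.3
lin [  -1.   -97.5 -432.6] twist [-0.01 -0.06 -0.09] pos [0.5178 0.0951 0.0917] F [ 0.3  0.9 -0.7] w 0.611 t 15.3
```

```bash
python3 -c "
from h import *
go(.45,-.348,.082,75)"
python3 -m creep '[{"linear":[0,-0.049,-0.445],"twist":[0,0,0],"fingers":1},{"linear":[0,-0.049,-0.445],"twist":[0,0,0],"fingers":1},{"linear":[0,-0.049,-0.445],"twist":[0,0,0],"fingers":1},{"linear":[0,-0.049,-0.445],"twist":[0,0,0],"fingers":1},{"linear":[0,-0.049,-0.445],"twist":[0,0,0],"fingers":1},{"linear":[0,-0.049,-0.445],"twist":[0,0,0],"fingers":1},{"linear":[0,-0.049,-0.445],"twist":[0,0,0],"fingers":1},{"linear":[0,-0.049,-0.445],"twist":[0,0,0],"fingers":1}]'
python3 -m creep '[{"linear":[0,0.005,-0.145],"twist":[0,0,0],"fingers":1},{"linear":[0,0.005,-0.145],"twist":[0,0,0],"fingers":1},{"linear":[0,0.005,-0.145],"twist":[0,0,0],"fingers":1},{"linear":[0,0.005,-0.145],"twist":[0,0,0],"fingers":1},{"linear":[0,0.005,-0.145],"twist":[0,0,0],"fingers":1}]'
python3 - <<'E'
from top import *
snap('wrist','w12')
q=rect('w12',(.36,.47,-.40,-.30),.007,.02)
print(cv2.minEnclosingCircle((q[:,:2]*1000).astype(np.float32)))
go(.416,-.348,.016,75)
E
```

```text
lin [  -1.   -49.2 -445.5] twist [-0.01 -0.06 -0.09] pos [0.5178 0.0951 0.0917] F [ 0.3  0.9 -0.7] w 0.611 t 15.3
time: 15.97
position: [0.4661, -0.2334, 0.0917]
tool_rot: [-1.013, 1.323, 1.016]
ft_force: [0.8, -0.3, -1.1]
grip_width: 0.609
time: 16.38
position: [0.421, -0.3767, 0.0917]
tool_rot: [-1.008, 1.329, 1.008]
ft_force: [-0.4, -0.1, -0.6]
grip_width: 0.614
w12 1290 base 0.0009 ztop 0.0132 [ 0.4091 -0.3385  0.0115] [ 413.6 -342.6] [73.  61.8] 40.3
((417.2062683105469, -346.7830505371094), 36.87739562988281)
lin [64.5 13.  22.6] twist [-0.34 -0.02 -0.14] pos [ 0.4227 -0.3732  0.0914] F [-0.1  1.2 -1. ] w 0.612 t 16.43
```

View pics/w12.png

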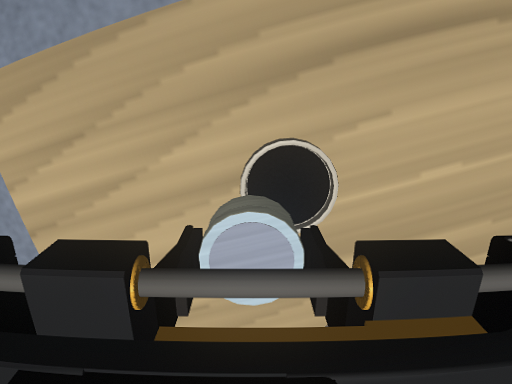

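```bash
python3 - <<'E'
from top import *
f=np.load('pics/w12.npz');p=cloud(f['d'],dict(K=f['K'],k1=f['k1'],cam_to_world=f['T']))[205:262,215:290].reshape(-1,3)
m=(p[:,2]>.08)&(p[:,2]<.12);p=p[m]
A=np.c_[p[:,:2],np.ones(len(p))]
for k in range(4):
    c=np.linalg.lstsq(A,p[:,2],rcond=None)[0];r=abs(A@c-p[:,2])<.002;A=A[r];p=p[r]
print(c,len(p),p.mean(0))
go(.4165,-.3473,.016,75)
E
```

```text
[ 0.05357673 -0.02052444  0.06855367] 2778 [ 0.41163625 -0.37420771  0.09829337]
lin [64.5 12.7 23.4] twist [-0.34 -0.02 -0.14] pos [ 0.4227 -0.3732  0.0914] F [-0.1  1.2 -1. ] w 0.612 t 16.43
```

```bash
python3 -m creep '[{"linear":[0.01,0.012,0.022],"twist":[0,0,0],"fingers":1},{"linear":[0.025,0.012,0.022],"twist":[0,0,0],"fingers":1},{"linear":[0.04,0.012,0.022],"twist":[0,0,0],"fingers":1},{"linear":[0.05,0.012,0.022],"twist":[0,0,0],"fingers":1},{"linear":[0.05,0.012,0.022],"twist":[0,0,0],"fingers":1},{"linear":[0.05,0.012,0.022],"twist":[0,0,0],"fingers":1}]'
python3 -c "
from h import *
go(.4165,-.3473,.016,75)"
```

```text
time: 16.93
position: [0.4194, -0.3453, 0.0419]
tool_rot: [-1.014, 1.322, 1.017]
ft_force: [-0.2, 0.2, -0.2]
grip_width: 0.616
lin [14.9  2.3 -2.7] twist [ 0.06  0.05 -0.1 ] pos [ 0.4194 -0.3453  0.0419] F [-0.2  0.2 -0.2] w 0.616 t 16.93
```

```bash
python3 -m creep '[{"linear":[0.005,0.002,-0.002],"twist":[0,0,0],"fingers":1},{"linear":[0.009,0.002,-0.002],"twist":[0,0,0],"fingers":1},{"linear":[0.012,0.002,-0.002],"twist":[0,0,0],"fingers":1},{"linear":[0.014,0.002,-0.002],"twist":[0,0,0],"fingers":1},{"linear":[0.015,0.002,-0.002],"twist":[0,0,0],"fingers":1},{"linear":[0.015,0.002,-0.002],"twist":[0,0,0],"fingers":1}]'
python3 -c "
from h import *
go(.4165,-.3473,.016,75)"
```

```text
time: 17.43
position: [0.4172, -0.3479, 0.0277]
tool_rot: [-1.014, 1.322, 1.014]
ft_force: [0.2, -0.3, -0.3]
grip_width: 0.615
lin [0.7 0.8 0.4] twist [-0.   -0.    0.01] pos [ 0.4172 -0.3479  0.0277] F [ 0.2 -0.3 -0.3] w 0.615 t 17.43
```

```bash
python3 -m creep '[{"linear":[0.001,0.001,0],"twist":[0,0,0],"fingers":1},{"linear":[0.0015,0.001,0],"twist":[0,0,0],"fingers":1},{"linear":[0.0015,0.001,0],"twist":[0,0,0],"fingers":1},{"linear":[0.0015,0.001,0],"twist":[0,0,0],"fingers":-0.3},{"linear":[0.0015,0.001,0],"twist":[0,0,0],"fingers":-0.45},{"linear":[0.0015,0.001,0],"twist":[0,0,0],"fingers":-0.6},{"linear":[0.0015,0.001,0],"twist":[0,0,0],"fingers":-0.6},{"linear":[0.0015,0.001,0],"twist":[0,0,0],"fingers":-0.6}]'
python3 -m creep '[{"linear":[-0.03,0,0],"twist":[0,0,0],"fingers":-0.6},{"linear":[-0.07,0,0],"twist":[0,0,0],"fingers":-0.6},{"linear":[-0.11,0,0],"twist":[0,0,0],"fingers":-0.6},{"linear":[-0.14,0,0],"twist":[0,0,0],"fingers":-0.6},{"linear":[-0.14,0,0],"twist":[0,0,0],"fingers":-0.6},{"linear":[-0.14,0,0],"twist":[0,0,0],"fingers":-0.6}]'
python3 - <<'E'
from top import *
snap('side','s13')
q=rect('s13',(.36,.47,-.40,-.30),.022,.05)
go(.64,-.338,.15,75)
E
```

```text
time: 18.1
position: [0.416, -0.3475, 0.0259]
tool_rot: [-1.014, 1.322, 1.014]
ft_force: [-0.2, -0.4, 0.0]
grip_width: 0.787
time: 18.6
position: [0.4172, -0.3484, 0.1681]
tool_rot: [-1.018, 1.32, 1.01]
ft_force: [-0.0, -0.2, -0.9]
grip_width: 0.8
s13 663 base 0.0016 ztop 0.0378 [ 0.4133 -0.3488  0.0348] [ 413.1 -347.3] [52.4 46. ] 76.1
lin [   5.3 -213.8   67.2] twist [-0.   -0.    0.04] pos [ 0.4161 -0.3476  0.1661] F [-0.2  0.1 -0.4] w 0.8 t 18.65
```

View pics/s13.png

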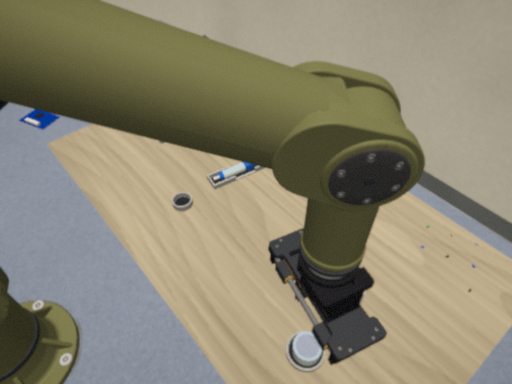

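```bash
python3 -m creep '[{"linear":[0,-0.214,0.067],"twist":[0,0,0],"fingers":-0.4},{"linear":[0,-0.214,0.067],"twist":[0,0,0],"fingers":-0.4},{"linear":[0,-0.214,0.067],"twist":[0,0,0],"fingers":-0.4},{"linear":[0,-0.214,0.067],"twist":[0,0,0],"fingers":-0.4},{"linear":[0,-0.214,0.067],"twist":[0,0,0],"fingers":-0.4},{"linear":[0,-0.214,0.067],"twist":[0,0,0],"fingers":-0.4},{"linear":[0,-0.214,0.067],"twist":[0,0,0],"fingers":-0.4},{"linear":[0,-0.214,0.067],"twist":[0,0,0],"fingers":-0.4}]'
python3 - <<'E'
from top import *
snap('wrist','w14')
q=rect('w14',(.53,.61,-.38,-.30),.02,.044)
q=rect('w14',(.53,.61,-.38,-.30),.01,.09)
q=rect('w14',(.53,.61,-.38,-.30),.055,.09)
print(nets.place_of('wrist','bottle')[:1])
go(.57,-.337,.1,75)
E
```

```text
time: 19.32
position: [0.6395, -0.3371, 0.1624]
tool_rot: [-1.012, 1.324, 1.02]
ft_force: [-0.9, -0.5, -0.5]
grip_width: 0.703
w14 80 base 0.0004 ztop 0.0439 [ 0.5689 -0.33    0.0392] [ 570.8 -337.4] [30.9 31.4] 5.2
w14 1208 base 0.0004 ztop 0.0718 [ 0.5704 -0.3365  0.0522] [ 570.8 -337.3] [31.  31.4] 5.6
w14 374 base 0.0004 ztop 0.0750 [ 0.5709 -0.3372  0.0637] [ 571.  -337.5] [16.  15.9] 38.9
[{'centre': [0.5734, -0.3358, 0.0013], 'conf': 0.66}]
lin [ 53.5  66.  -15.8] twist [-0.09 -0.02 -0.21] pos [ 0.638  -0.3389  0.1642] F [ 0.8  0.2 -0.6] w 0.696 t 19.42
```

View pics/w14.png

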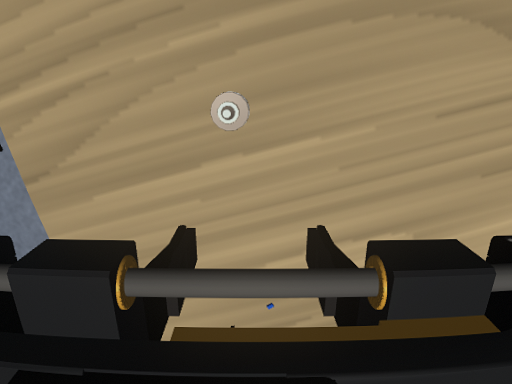

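```bash
python3 -c "
from h import *
go(.571,-.3374,.09,75)"
python3 -m creep '[{"linear":[0,0.065,-0.016],"twist":[0,0,0],"fingers":-0.4},{"linear":[0.02,0.065,-0.016],"twist":[0,0,0],"fingers":-0.4},{"linear":[0.055,0.065,-0.016],"twist":[0,0,0],"fingers":-0.4},{"linear":[0.055,0.065,-0.016],"twist":[0,0,0],"fingers":-0.4},{"linear":[0.055,0.065,-0.016],"twist":[0,0,0],"fingers":-0.4},{"linear":[0.055,0.065,-0.016],"twist":[0,0,0],"fingers":-0.4},{"linear":[0.055,0.065,-0.016],"twist":[0,0,0],"fingers":-0.4}]' 10
python3 -c "
from h import *
go(.571,-.3374,.019,75)"
```

```text
lin [ 63.5  64.9 -16. ] twist [-0.09 -0.02 -0.21] pos [ 0.638  -0.3389  0.1642] F [ 0.8  0.2 -0.6] w 0.696 t 19.42
time: 20.0
position: [0.5749, -0.3373, 0.1134]
tool_rot: [-1.017, 1.32, 1.012]
ft_force: [0.3, -0.2, 0.1]
grip_width: 0.697
lin [83.4  4.  -1.1] twist [ 0.04 -0.03  0.21] pos [ 0.5749 -0.3373  0.1134] F [ 0.3 -0.2  0.1] w 0.697 t 20.0
```

```bash
python3 -m creep '[{"linear":[0.03,0.001,0],"twist":[0,0,0],"fingers":-0.4},{"linear":[0.06,0.001,0],"twist":[0,0,0],"fingers":-0.4},{"linear":[0.075,0.001,0],"twist":[0,0,0],"fingers":-0.4},{"linear":[0.081,0.001,0],"twist":[0,0,0],"fingers":-0.4},{"linear":[0.081,0.001,0],"twist":[0,0,0],"fingers":-0.4},{"linear":[0.081,0.001,0],"twist":[0,0,0],"fingers":-0.4}]' 10
python3 -c "
from h import *
go(.571,-.3374,.019,75)"
```

```text
time: 20.5
position: [0.5736, -0.3371, 0.0317]
tool_rot: [-1.016, 1.321, 1.012]
ft_force: [-0.4, 0.1, 1.0]
grip_width: 0.699
lin [ 1.6  2.5 -0.9] twist [ 0.03 -0.04  0.14] pos [ 0.5736 -0.3371  0.0317] F [-0.4  0.1  1. ] w 0.699 t 20.5
```

```bash
python3 -m creep '[{"linear":[0.001,0.002,-0.0005],"twist":[0,0,0],"fingers":-0.4},{"linear":[0.001,0.002,-0.0005],"twist":[0,0,0],"fingers":0},{"linear":[0.001,0.002,-0.0005],"twist":[0,0,0],"fingers":0.2},{"linear":[0.001,0.002,-0.0005],"twist":[0,0,0],"fingers":0.5},{"linear":[0.001,0.002,-0.0005],"twist":[0,0,0],"fingers":1},{"linear":[0.001,0.002,-0.0005],"twist":[0,0,0],"fingers":1},{"linear":[0.001,0.002,-0.0005],"twist":[0,0,0],"fingers":1},{"linear":[0.001,0.002,-0.0005],"twist":[0,0,0],"fingers":1}]' 12
python3 -c "
from h import *
go(.571,-.3374,.019,75)"
```

```text
time: 21.17
position: [0.5703, -0.3366, 0.0293]
tool_rot: [-1.014, 1.322, 1.014]
ft_force: [-0.2, 0.6, 1.3]
grip_width: 0.363
lin [-0.7 -0.9 -0.6] twist [ 0.   -0.    0.01] pos [ 0.5703 -0.3366  0.0293] F [-0.2  0.6  1.3] w 0.363 t 21.17
```

```bash
python3 -m creep '[{"linear":[0,0,0],"twist":[0,0,0],"fingers":1},{"linear":[0,0,0],"twist":[0,0,0],"fingers":1},{"linear":[-0.015,0,0],"twist":[0,0,0],"fingers":1},{"linear":[-0.05,0,0],"twist":[0,0,0],"fingers":1},{"linear":[-0.08,0,0],"twist":[0,0,0],"fingers":1},{"linear":[-0.08,0,0],"twist":[0,0,0],"fingers":1}]' 15
python3 -c "
from h import *
go(.47,.1147,.09,75)"
```

```text
time: 21.67
position: [0.5738, -0.3388, 0.1161]
tool_rot: [-1.022, 1.317, 1.005]
ft_force: [1.6, -1.0, 0.0]
grip_width: 0.362
lin [ 11.7 217.8 411.2] twist [-0.01 -0.14  0.62] pos [ 0.5738 -0.3388  0.1161] F [ 1.6 -1.   0. ] w 0.362 t 21.67
```

```bash
python3 -m creep '[{"linear":[0,0.215,0.411],"twist":[0,0,0],"fingers":1},{"linear":[0,0.215,0.411],"twist":[0,0,0],"fingers":1},{"linear":[0,0.215,0.411],"twist":[0,0,0],"fingers":1},{"linear":[0,0.215,0.411],"twist":[0,0,0],"fingers":1},{"linear":[0,0.215,0.411],"twist":[0,0,0],"fingers":1},{"linear":[0,0.215,0.411],"twist":[0,0,0],"fingers":1},{"linear":[0,0.215,0.411],"twist":[0,0,0],"fingers":1},{"linear":[0,0.215,0.411],"twist":[0,0,0],"fingers":1}]'
python3 -c "
from h import *
go(.47,.1147,.09,75)"
```

```text
time: 22.33
position: [0.4966, -0.0096, 0.109]
tool_rot: [-1.014, 1.321, 1.014]
ft_force: [0.5, 0.0, -0.7]
grip_width: 0.359
lin [  8.   57.9 113.1] twist [-0.01  0.    0.04] pos [ 0.4966 -0.0096  0.109 ] F [ 0.5  0.  -0.7] w 0.359 t 22.33
```

```bash
python3 -m creep '[{"linear":[0,0.056,0.113],"twist":[0,0,0],"fingers":1},{"linear":[0,0.056,0.113],"twist":[0,0,0],"fingers":1},{"linear":[0,0.056,0.113],"twist":[0,0,0],"fingers":1},{"linear":[0,0.056,0.113],"twist":[0,0,0],"fingers":1},{"linear":[0,0.056,0.113],"twist":[0,0,0],"fingers":1},{"linear":[0,0.056,0.113],"twist":[0,0,0],"fingers":1},{"linear":[0,0.056,0.113],"twist":[0,0,0],"fingers":1}]'
python3 - <<'E'
from top import *
snap('wrist','w15')
q=rect('w15',(.40,.49,.07,.16),.009,.025)
print(cv2.minEnclosingCircle((q[:,:2]*1000).astype(np.float32)))
q=rect('w15',(.44,.51,.07,.16),.128,.16)
go(.4452,.1147,.022,75)
E
```

```text
time: 22.92
position: [0.4729, 0.1107, 0.1089]
tool_rot: [-1.013, 1.323, 1.012]
ft_force: [0.2, -0.2, -1.0]
grip_width: 0.363
w15 1210 base 0.0006 ztop 0.0193 [0.4455 0.1153 0.0169] [444.8 115.6] [51.3 50.6] 22.5
((444.7431640625, 115.55496978759766), 26.059303283691406)
w15 2629 base 0.0006 ztop 0.1583 [0.4691 0.1112 0.1403] [472.6 110.1] [56.8 23.9] 74.8
lin [75.9 27.9 -3.2] twist [-0.17 -0.03  0.  ] pos [0.473  0.1105 0.1089] F [-0.4 -1.2 -0.6] w 0.362 t 22.97
```

View pics/w15.png

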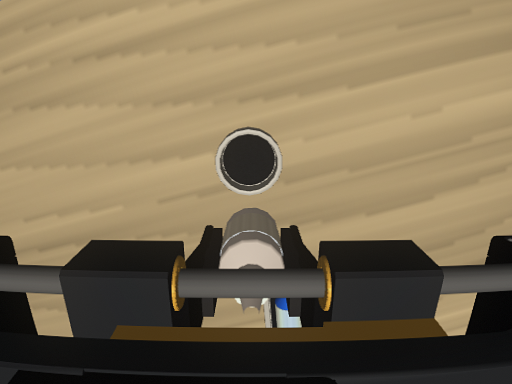

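```bash
python3 -m creep '[{"linear":[0.01,0.026,-0.002],"twist":[0,0,0],"fingers":1},{"linear":[0.03,0.026,-0.002],"twist":[0,0,0],"fingers":1},{"linear":[0.045,0.026,-0.002],"twist":[0,0,0],"fingers":1},{"linear":[0.05,0.026,-0.002],"twist":[0,0,0],"fingers":1},{"linear":[0.05,0.026,-0.002],"twist":[0,0,0],"fingers":1},{"linear":[0.05,0.026,-0.002],"twist":[0,0,0],"fingers":1}]'
python3 - <<'E'
from top import *
snap('wrist','w16');snap('side','s16')
go(.445,.115,.0225,75)
f=np.load('pics/w15.npz');p=cloud(f['d'],dict(K=f['K'],k1=f['k1'],cam_to_world=f['T'])).reshape(-1,3)
a=np.deg2rad(165);t=p[:,:2]-[.4705,.1115];u=t@[np.cos(a),np.sin(a)];v=t@[-np.sin(a),np.cos(a)]
for z in np.arange(.075,.13,.006):
    m=(abs(v)<.004)&(abs(p[:,2]-z)<.003)&(u>0)&(u<.03)
    if m.sum()>3: print(round(z,3),np.median(u[m]).round(4),m.sum())
E
```

```text
time: 23.47
position: [0.4475, 0.1164, 0.0593]
tool_rot: [-1.013, 1.322, 1.013]
ft_force: [0.7, -0.5, 0.6]
grip_width: 0.364
lin [26.5  2.5 -2.7] twist [-0.06  0.05  0.09] pos [0.448  0.1169 0.06  ] F [-0.2  0.4 -0.6] w 0.364 t 23.57
0.081 0.0119 33
0.087 0.0121 40
0.093 0.0125 56
0.099 0.0124 64
0.105 0.0124 73
0.111 0.0123 79
0.117 0.0121 94
0.123 0.0113 169
0.129 0.0074 297
```

View pics/w16.png

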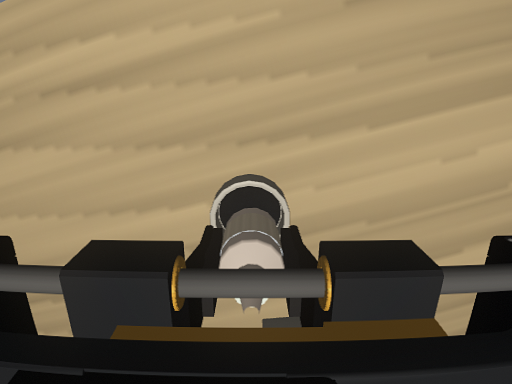

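View pics/s16.png

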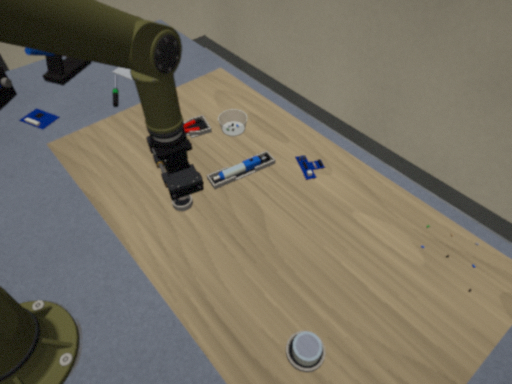

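```bash
python3 -m creep '[{"linear":[0.01,0.001,-0.002],"twist":[0,0,0],"fingers":1},{"linear":[0.017,0.001,-0.002],"twist":[0,0,0],"fingers":1},{"linear":[0.021,0.001,-0.002],"twist":[0,0,0],"fingers":1},{"linear":[0.023,0.001,-0.002],"twist":[0,0,0],"fingers":1},{"linear":[0.023,0.001,-0.002],"twist":[0,0,0],"fingers":1},{"linear":[0.023,0.001,-0.002],"twist":[0,0,0],"fingers":1}]'
python3 -c "
from h import *
go(.445,.115,.0223,75)"
```

```text
time: 24.07
position: [0.4454, 0.1155, 0.0359]
tool_rot: [-1.014, 1.322, 1.014]
ft_force: [-0.2, -0.4, -0.4]
grip_width: 0.359
lin [ 2.6  0.2 -0.6] twist [ 0.01 -0.01 -0.01] pos [0.4454 0.1155 0.0359] F [-0.2 -0.4 -0.4] w 0.359 t 24.07
```

```bash
python3 -m creep '[{"linear":[0.001,0,0],"twist":[0,0,0],"fingers":1},{"linear":[0.002,0,0],"twist":[0,0,0],"fingers":1},{"linear":[0.0025,0,0],"twist":[0,0,0],"fingers":1},{"linear":[0.0025,0,0],"twist":[0,0,0],"fingers":1},{"linear":[0.0025,0,0],"twist":[0,0,0],"fingers":1}]'
python3 -m creep '[{"linear":[0,0,0],"twist":[0,0,0],"fingers":0.2},{"linear":[0,0,0],"twist":[0,0,0],"fingers":0},{"linear":[0,0,0],"twist":[0,0,0],"fingers":-0.1},{"linear":[0,0,0],"twist":[0,0,0],"fingers":-0.2},{"linear":[0,0,0],"twist":[0,0,0],"fingers":-0.3},{"linear":[0,0,0],"twist":[0,0,0],"fingers":-0.3}]'
python3 -m creep '[{"linear":[-0.03,0,0],"twist":[0,0,0],"fingers":-0.3},{"linear":[-0.07,0,0],"twist":[0,0,0],"fingers":-0.3},{"linear":[-0.11,0,0],"twist":[0,0,0],"fingers":-0.3},{"linear":[-0.13,0,0],"twist":[0,0,0],"fingers":-0.3},{"linear":[-0.13,-0.1,0],"twist":[0,0,0],"fingers":-0.3},{"linear":[-0.13,-0.1,0],"twist":[0,0,0],"fingers":-0.3},{"linear":[-0.13,-0.1,0],"twist":[0,0,0],"fingers":-0.3},{"linear":[-0.13,-0.1,0],"twist":[0,0,0],"fingers":-0.3}]'
python3 - <<'E'
from top import *
snap('wrist','w17');snap('side','s17');snap('scene','c17')
rect('w17',(.41,.49,.07,.16),.03,.1)
rect('s17',(.36,.47,-.40,-.30),.022,.05)
rect('s17',(.52,.74,.03,.19),.022,.04)
for c in ['scene','side']:
  for l in ['pump','pump_rest','cutters','cutters_rest','bottle','bottle_rest','tin','tin_rest','board','pot']:
    print(c,l,[(np.round(x['centre'],3).tolist(),round(x['conf'],2)) for x in nets.place_of(c,l)[:1]])
print(readout.get_state()['time'],readout.get_state()['ft_force'])
E
```

```text
time: 24.48
position: [0.4455, 0.1155, 0.0336]
tool_rot: [-1.014, 1.322, 1.014]
ft_force: [0.2, -0.1, 1.3]
grip_width: 0.363
time: 24.98
position: [0.4455, 0.1155, 0.0336]
tool_rot: [-1.014, 1.322, 1.014]
ft_force: [0.4, -0.2, -0.4]
grip_width: 0.626
time: 25.65
position: [0.5455, 0.0874, 0.1635]
tool_rot: [-1.013, 1.322, 1.01]
ft_force: [-0.3, 0.3, -0.9]
grip_width: 0.648
w17 1329 base 0.0005 ztop 0.0762 [0.4473 0.1142 0.0564] [446.5 114.4] [30.8 30.8] 29.5
s17 712 base 0.0016 ztop 0.0377 [ 0.4149 -0.3493  0.0349] [ 416.5 -348. ] [52.6 52.1] 57.5
s17 328 base 0.0021 ztop 0.0322 [0.6299 0.1031 0.0274] [631.1 104.6] [ 31.8 167.6] 75.0
scene pump [([0.63, 0.108, 0.018], 0.78)]
scene pump_rest [([0.63, 0.112, -0.001], 0.55)]
scene cutters [([0.589, 0.358, 0.002], 0.68)]
scene cutters_rest [([0.589, 0.359, -0.001], 0.93)]
scene bottle [([0.446, 0.115, 0.002], 0.58)]
scene bottle_rest [([0.447, 0.118, 0.0], 0.51)]
scene tin [([0.418, -0.346, 0.001], 0.8)]
scene tin_rest [([0.417, -0.346, 0.001], 0.7)]
scene board [([0.773, 0.002, -0.001], 0.6)]
scene pot [([0.73, 0.267, 0.0], 0.85)]
side pump [([0.631, 0.106, 0.016], 0.81)]
side pump_rest [([0.637, 0.107, 0.003], 0.95)]
side cutters [([0.59, 0.352, 0.003], 0.7)]
side cutters_rest [([0.59, 0.356, -0.003], 0.74)]
side bottle [([0.444, 0.116, 0.006], 0.57)]
side bottle_rest [([0.444, 0.119, 0.002], 0.44)]
side tin [([0.421, -0.35, 0.004], 0.92)]
side tin_rest [([0.42, -0.343, 0.001], 0.6)]
side board [([0.77, 0.002, -0.001], 0.7)]
side pot [([0.726, 0.266, 0.0], 0.57)]
26.8 [ 0.26088497 -0.64044897  0.34787052]
```

View pics/w17.png

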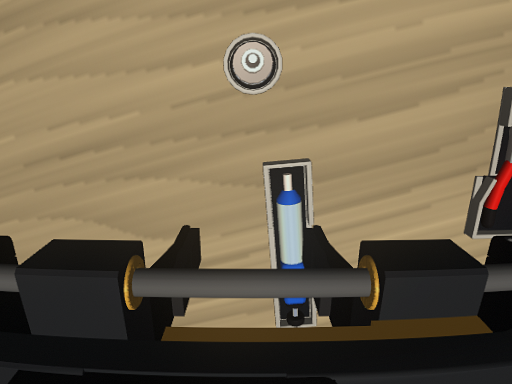

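View pics/s17.png

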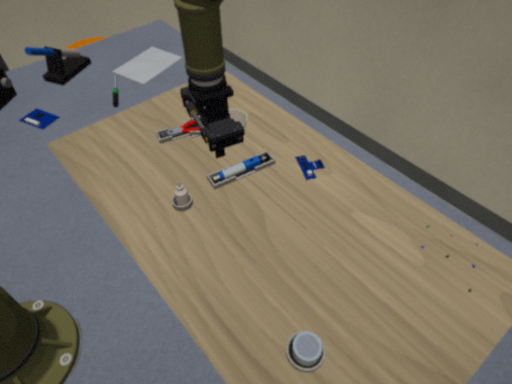

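The bottle stands centred in its cup at about (252, 62) px, and the pump lies in its trough. Before handing in I'll check how flat the cutters and tin lie, using pictures already taken.

```bash
python3 - <<'E'
from top import *
f=np.load('pics/w9.npz');P=cloud(f['d'],dict(K=f['K'],k1=f['k1'],cam_to_world=f['T']))
for n,(u,v) in dict(jaw=(243,138),neck=(246,182),hl=(229,225),hr=(262,225),rimtop=(245,111),wood=(150,150)).items():
    print(n,np.median(P[v-2:v+3,u-2:u+3].reshape(-1,3),0).round(4))
f=np.load('pics/s17.npz');p=cloud(f['d'],dict(K=f['K'],k1=f['k1'],cam_to_world=f['T'])).reshape(-1,3)
m=(np.hypot(p[:,0]-.4165,p[:,1]+.348)<.022)&(p[:,2]>.025);A=np.c_[p[m,:2],np.ones(m.sum())];print(np.linalg.lstsq(A,p[m,2],rcond=None)[0],p[m,2].mean())
m=(abs(p[:,2])<.01)&(np.hypot(p[:,0]-.4165,p[:,1]+.348)<.12)&(np.hypot(p[:,0]-.4165,p[:,1]+.348)>.045);A=np.c_[p[m,:2],np.ones(m.sum())];print(np.linalg.lstsq(A,p[m,2],rcond=None)[0],p[m,2].mean())
E
```

```text
jaw [0.5519 0.3651 0.0142]
neck [0.5904 0.3573 0.0153]
hl [0.6265 0.331  0.0167]
hr [0.6346 0.3609 0.0169]
rimtop [0.5297 0.3729 0.0157]
wood [5.416e-01 2.782e-01 5.000e-04]
[-0.00549637 -0.00762565  0.03508866] 0.03545648629236453
[-0.00013173  0.00111576  0.0017666 ] 0.0013398101547641792
```

All flat and at the right heights, so I'm handing in.

```bash
python3 -c "
from h import *
print(job.close_job())"
```

```text
the job is handed in; nothing more can be done
None
```

All four tools are in their rests and the job is handed in, at about 27 s of the 99 s allowed. I gripped the pump, cutters, tin and bottle in that order, and lowered each until it just reached the floor of its rest before opening the fingers.

The last checks, from depth images and the networks:

| Tool | Offset from rest centre | Level and height |
|---|---|---|
| Pump | about 2–6 mm | top about 29 mm above the bench (28 expected) |
| Cutters | about 1–4 mm | flat, jaws in the narrow end; neck top at 15 mm, both handles at about 17 mm |
| Bottle | about 2 mm | held upright just before release; top at 76 mm (80 expected), which may be the small nozzle tip missed in the depth image |
| Tin | about 1 mm | lid tilted under 0.01 rad |

- **Board and pot:** both show within about 4 mm of where they started, which is the networks' own error.
- **Gripper:** it ended clear of everything, about 0.15 m up.
- **Disagreements:** the two cameras' network readings differed from each other by up to about 7 mm. The tin hung tilted by about 0.06 rad in the grip but settled flat when released.

No check failed. The hand-in itself gives no verdict.

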